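# Pack a plaster cast in the latched transport case

## Task

Pack the white plaster cast for transport: swing the orange latch lever clear of the grey lid, open the lid of the blue case to about upright or beyond, and set the cast down gently, flat on its base, in the ribbed recess inside with its front teeth towards the latch side. Then shut the lid fully and swing the latch lever all the way back over it. Leave the yellow cast in its place in the rack.

Things in the scene. Friction and masses are not known exactly. Their poses are not given: they have to be found in the camera images.
- case: Blue open transport case, fixed to the bench, 110 (x) x 150 (y) x 44 mm; origin under its centre, z up, -x is its front (latch side), +x its hinge side. Walls 5 mm, floor 8 mm thick, rim at z 44. The front compartment (x -50..+16, y -70..+70) takes the cast; there is finger room only at its y ends, not at the x sides. Closed, the lid covers it: lid top at z 49 (50 in its flat middle).
- lid (a joint): Grey lid 108 x 150 x 6 mm, hinge along case y at the rear rim; rad, 0 = shut, grows as it opens upward, stop at 2.0. Stiff hinge: it stays where it is left. The latch lever holds it down mechanically.
- lid_hinge (a point): Middle of the lid's hinge axis (along case y), 55 mm behind the case's origin at z 46 mm; fixed to the case, axes as the case.
- lid_tab (a point): Grip point in the black upright tab on the lid near its front edge; tab 20 mm (x) x 10 mm (y) x 30 mm high. The point is 8 mm below the tab's top, 22 mm above the lid's surface, 93 mm in front of the hinge axis and 26 mm above it when shut, 20 mm to the -y side of the middle. Its axes turn with the lid (z along the tab).
- latch (a joint): Orange latch lever 58 mm long, turning about a vertical pivot on the case's front; rad, 0 = pointing straight back (case +x) over the lid, grows counter-clockwise seen from above (towards case +y); it is clear of the lid above about 1.4; stop at 2.0. It stays where it is left.
- latch_knob (a point): Grip point in the upright round orange knob on the latch lever, 14 mm diameter, its top 9 mm above and its foot (the lever's top) 18 mm below this point; 44 mm from the pivot.
- latch_pivot (a point): Point on the lever's vertical pivot axis, at the height of the knob's grip point; fixed to the case, axes as the case (67 mm in front of the origin, 45 mm to +y).
- recess (a point): Centre of the recess floor in the case, where the cast's origin belongs; axes as the case. Recess 66 mm (x, between case walls) by 70 mm (y, between 5 mm high, 4 mm thick ribs).
- white_cast: White plaster jaw cast, 56 (x) x 60 (y) x 28 mm, origin in the centre of its flat underside, z up through the teeth, -x is the front of the dental arch (the front teeth), +x the flat heel (18 mm high). Stands in one of the two rack bays.
- white_cast_front (a point): Point at the middle of the front of the white cast (28 mm to its -x, 10 mm above its underside).
- rack: Wooden cast rack with two bays side by side along its y (bay centres at y +39.5 and -39.5 mm), fixed; origin under its centre. Floor 6 mm thick, 62 mm deep in x; cheeks 5 mm thick, 46 mm high, 74 mm apart: bays are open only to -x, +x and above.
- yellow_cast: Yellow plaster jaw cast, 56 x 60 x 28 mm, in the other bay; to be left there. Origin in the centre of its underside.
There are look-alikes about, which are no part of the job. What is meant by the white_cast is not green, and is the smaller of those in its own colour.

How it is judged:
On the way, in this order (a step that is already met when the one before it is completed fails the run):
1. the latch lever is swung clear while the lid is shut (value of joint latch above 1.4 rad and value of joint lid below 0.06 rad), for 0.1 s.
2. the lid stands open (value of joint lid above 1.4 rad), for 0.2 s.
3. the white cast stands released in the recess, front to the latch, lid still open (value of joint lid above 1.2 rad and horizontal distance between white_cast and recess below 0.014 m and z of white_cast in the frame of recess below 0.003 m and x of white_cast_front in the frame of recess below -0.012 m and contact force between white_cast and the fingers below 0.05 N), for 0.2 s.
4. the lid is shut (value of joint lid below 0.05 rad), for 0.2 s.
At the end, for the whole second after the job is handed in: Lid shut (< 0.05 rad), latch lever over it (< 0.35 rad); white cast at rest flat in the recess (within 14 mm sideways, 3 mm in height, tilt < 0.06 rad), front to the latch side, square within 0.3 rad; yellow cast within 20 mm of its start (value of joint lid below 0.05 rad and value of joint latch below 0.35 rad and horizontal distance between white_cast and recess below 0.014 m and z of white_cast in the frame of recess below 0.003 m and angle between white_cast's own z axis and vertical below 0.06 rad and angle between the x axis of white_cast and the x axis of case, either way round below 0.3 rad and x of white_cast_front in the frame of recess below -0.012 m and linear speed of white_cast below 0.02 m/s and distance of yellow_cast from where it was at the start of the episode below 0.02 m); the robot touches nothing.
It fails at once if the white cast is dropped or thrown (faster than 0.4 m/s while not held) (linear speed of white_cast above 0.4 m/s and contact force between white_cast and the fingers below 0.05 N).
It fails at once if the yellow cast is moved more than 30 mm (distance of yellow_cast from where it was at the start of the episode above 0.03 m).
It also fails if it takes over 72 s, if anything falls off the work surface, if the arm or the gripper's body presses on something with over 40 N, if the wrist force passes 120 N, or if a joint passes its speed limit or range.

## Robot

A 7-joint arm with a two-finger parallel gripper is mounted at the origin on a cart in front of the work surface, level with it; the furniture and walls round the work are solid. World frame = base frame: x ahead of the robot, y to its left, z up, the work surface at z = 0. Lengths are in m, angles in rad, forces in N, time in s.
With the tool pointing down it reaches from about 0.425 to 0.875 m from the base axis. Payload 4.7 kg.
Tool frame: the origin (TCP) lies between the finger pads; the fingertips stand 19 mm ahead of it and the grasp point (between the pads) is the TCP; z points along the fingers, y is the direction in which the jaws open and shut (so a half turn about z gives the same grasp; the last joint's range is limited). The gripper opens to 85 mm and grips with 20 to 120 N. Pads are 22 mm wide; open, the fingers measure 114 mm over their backs; the gripper's body (76 mm by 85 mm) begins 54 mm behind the grasp point. The pads swing forward as they close: fully open they stand 13 mm farther back than shut.
Start: joints at [1.191, 0.321, -0.07, 1.45, 0.023, 1.371, -0.057], TCP at [0.249, -0.6, 0.25] pointing down, gripper open.
Joint ranges: [-2.86, 2.86], [-0.3, 2.09], [-1.38, 1.24], [0.06, 2.45], [-1.56, 4.7], [0.09, 2.05], [-2.69, 2.69]. Speed limits (rad/s): [2.57, 2.57, 3.14, 3.14, 3.14, 3.14, 3.14].

## Interface

Orientations are given as a unit quaternion [w, x, y, z].
In Python, from rig import arm gives the robot as it stands.
- The arm moves only by the tool apply_moves, never from a script. Its argument "increments" is a list of rows, each a list of 5 numbers: the opening, from -1 (shut) to 1 (fully open), so that 0 is half open, then the shift along the tool's x, y, z in mm, then the turn about the tool's z in degrees. A call has 1 to 12 rows; each row shifts and turns the pose as measured when the row begins, along the tool's axes as they then stand; what a row does not reach is not made up. A row lasts 1/8 s, in which the tool goes at most 62.5 mm and 10.7 degrees, less where a joint would pass 70% of its speed; a pose out of reach is approached as far as the arm can. A call is refused whole if a number of a shift passes 62.5 or a number of a turn 10.7, either way. A call with a gripper value outside its range is refused whole. The fingers move at their own pace and stop on an object; "grip_force" is the grip in N (left out, the last holds). Time passes only in rows, so rows that do not move let the fingers close. It gives the time, the measured TCP pose, the force and the opening at its end, in the units of the state.
- arm.sense(): the state, without advancing time (a new reading comes with each control period).
- arm.camera(name): name is "scene" or "top"; returns a dict with "img" (400x640x3 uint8, blue, green, red), "camera_matrix" (3x3 intrinsics, pixels), "k1" (the pictures are not rectified: a ray, as slopes to the right and down, at radius r is drawn at 1 + k1 r^2 times it, then the intrinsics apply), "R" (3x3) and "t" (3): a world point X has camera coordinates R X + t. Camera axes: x right, y down, z forward; pixel columns grow to the right and rows downward; lengths in m; the calibration is good to about 2 mm. A picture is of the moment at which its call begins. There is no depth.
- arm.hand_in(): hands the job in, once; it reports no verdict.
The state is a dict: "t": time; "joints": joint angles; "qd": joint speeds; "joint_efforts": joint torques, N m; "eef_pos": TCP position; "tool_rot": TCP orientation; "ft_force": force on the tool from outside, world axes, zero at the start; "wrist_torque": the same for the moment, N m; "width": finger opening in m.
Only numpy, scipy, OpenCV 4.12 (cv2) and the standard library are available. Lean on these libraries where they do the work, as an engineer would, in place of code of your own. Each camera call takes 0.05 s, during which the arm holds its last target.

## Working session

There is one attempt and no reset: what is moved stays moved. The work goes in short steps, Python scripts to look and compute and a tool call to move; the robot and the scene stay as the last step left them, time stands still between calls to the robot, and variables do not carry over. Pictures are saved under pics/ and viewed, and the job is handed in when it is done.

Besides the shell and the picture viewer there is one more tool, called after "Request:" by a JSON object that holds its "name" and its "arguments", one argument or row to a line. apply_moves: Moves the arm, as the interface text tells. Its arguments: {"type":"object","properties":{"increments":{"type":"array"},"grip_force":{"type":"number"}},"required":["increments"]}

```bash
ls; mkdir -p pics; python3 - <<'E'
from rig import arm
import cv2
s=arm.sense();print({k:s[k] for k in('t','eef_pos','tool_rot','width')})
for n in('scene','top'):
    c=arm.camera(n);cv2.imwrite(f'pics/{n}0.png',c['img']);print(n,c['camera_matrix'],c['k1'],c['R'],c['t'])
E
```

```text
pics
{'t': 0.0, 'eef_pos': array([ 0.2491648 , -0.59979944,  0.24919877]), 'tool_rot': array([-9.44632521e-04,  9.80676339e-01,  1.95634791e-01, -2.33595133e-04]), 'width': 0.08512158083532632}
scene [[488.11495806   0.         319.43954399]
 [  0.         488.11495806 199.49117005]
 [  0.           0.           1.        ]] -0.029817183903042176 [[-0.84250303 -0.53854087  0.01274231]
 [-0.40912211  0.62429194 -0.6654913 ]
 [ 0.35043934 -0.5658916  -0.74629683]] [0.34547501 0.34334543 1.05517519]
top [[485.28880571   0.         322.63903022]
 [  0.         485.28880571 199.52685088]
 [  0.           0.           1.        ]] -0.05505778786189797 [[ 7.34521976e-02 -9.97298519e-01 -6.62872630e-04]
 [-9.71370796e-01 -7.13919850e-02 -2.26587647e-01]
 [ 2.25928201e-01  1.72872557e-02 -9.73990554e-01]] [-0.14885878  0.51407943  1.12901089]
```

View pics/scene0.png

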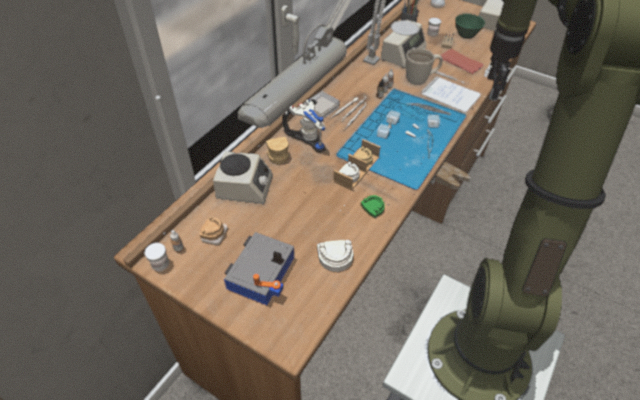

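View pics/top0.png

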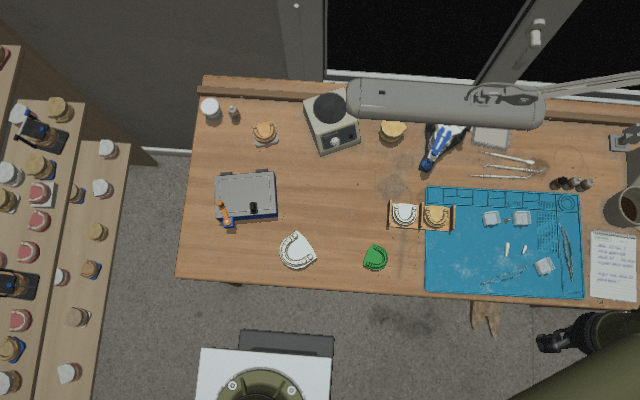

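The scene view shows the case at (260,268) and the rack with the white and yellow casts at (355,165). The top view shows the case at (246,196) and the rack at (420,215). The large loose white cast is a decoy. Next I'll enlarge these areas.

```bash
cat > h.py <<'E'
import numpy as np,cv2
from scipy.optimize import least_squares
from rig import arm
def proj(c,X):
    X=np.atleast_2d(X); p=X@c['R'].T+c['t']; s=p[:,:2]/p[:,2:]
    s=s*(1+c['k1']*(s**2).sum(1,keepdims=True)); K=c['camera_matrix']
    return s*[K[0,0],K[1,1]]+[K[0,2],K[1,2]]
def ray(c,uv):
    K=c['camera_matrix']; d=(np.array(uv,float)-[K[0,2],K[1,2]])/[K[0,0],K[1,1]]
    s=d.copy()
    for _ in range(20): s=d/(1+c['k1']*(s@s))
    v=c['R'].T@np.array([s[0],s[1],1]); return -c['R'].T@c['t'],v/np.linalg.norm(v)
def onz(c,uv,z):
    o,v=ray(c,uv); return o+v*(z-o[2])/v[2]
def tri(c1,u1,c2,u2):
    o1,v1=ray(c1,u1);o2,v2=ray(c2,u2)
    A=np.stack([v1,-v2],1);k=np.linalg.lstsq(A,o2-o1,rcond=None)[0]
    a=o1+k[0]*v1;b=o2+k[1]*v2
    return (a+b)/2,np.linalg.norm(a-b)
def crop(c,x0,y0,w,h,f,name):
    im=cv2.resize(c['img'][y0:y0+h,x0:x0+w],None,fx=f,fy=f,interpolation=cv2.INTER_CUBIC)
    for x in range((x0+9)//10*10,x0+w,10):
        cv2.line(im,(int((x-x0+.5)*f),0),(int((x-x0+.5)*f),6),(0,255,255),1); cv2.putText(im,str(x),(int((x-x0+.5)*f)-10,18),0,.38,(0,255,255),1)
    for y in range((y0+9)//10*10,y0+h,10):
        cv2.line(im,(0,int((y-y0+.5)*f)),(6,int((y-y0+.5)*f)),(0,255,255),1); cv2.putText(im,str(y),(8,int((y-y0+.5)*f)+4),0,.38,(0,255,255),1)
    cv2.imwrite('pics/'+name,im)
E
python3 - <<'E'
from h import *
c=arm.camera('top');crop(c,205,165,80,70,8,'tc.png');crop(c,380,190,80,50,8,'tr.png')
c=arm.camera('scene');crop(c,215,225,90,85,7,'sc.png');crop(c,325,130,65,65,8,'sr.png')
E
```

```text
(no output)
```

View pics/tc.png

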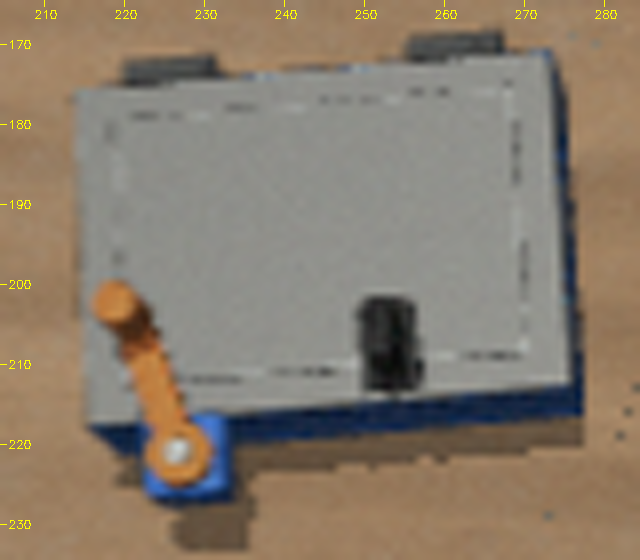

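View pics/tr.png

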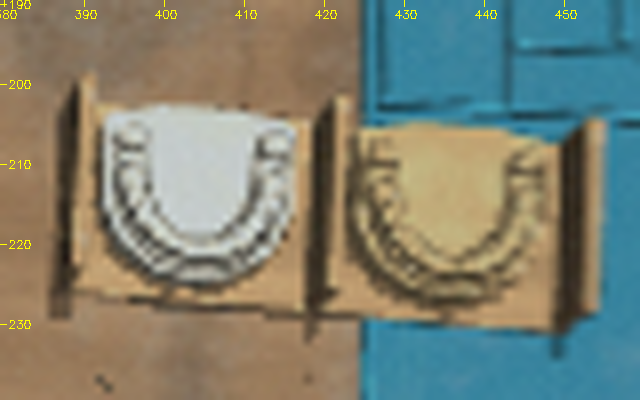

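View pics/sc.png

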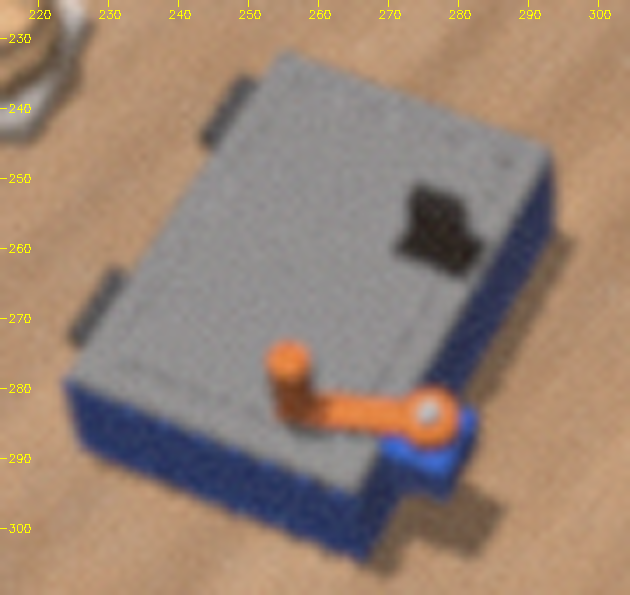

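View pics/sr.png

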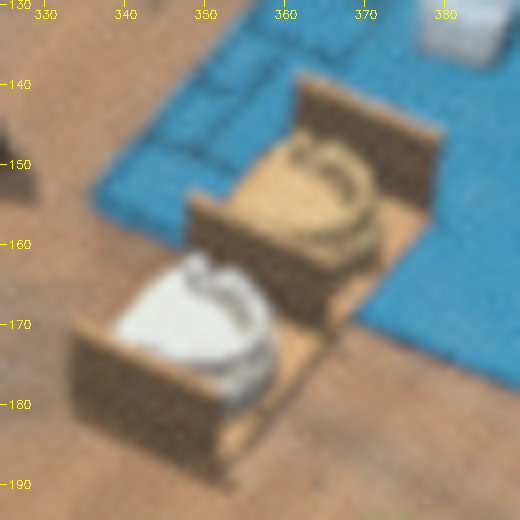

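The crops show the lid-top corners, the knob top at (219,202) top and (255.5,275.5) scene, the pivot screw at (227,221) and (275.5,283.5), and the tab. In the rack, the white cast's teeth face image-down, which is -x and the same as the case front. I'll fit the poses with two-view checks.

```bash
cat > fit.py <<'E'
from h import *
T=arm.camera('top');S=arm.camera('scene')
for n,a,b in [('knobtop',(218.5,201.8),(255.5,275.3)),('pivot screw',(226.5,220.5),(275.5,283.3)),
 ('lid +y back',(214.3,175.5),(224.2,279)),('lid -y back',(272.8,171),(254.7,232.3)),('lid -y fr',(275.3,212),(293,246)),('lid +y fr',(216,217),(266,294.5)),
 ('tab top +x end?',(252,202.5),(273.5,252))]:
    p,e=tri(T,a,S,b);print(n,p.round(4),round(e,4))
def fit(pts,obsT,obsS,x0):
    f=lambda q:np.r_[(proj(T,w(q,pts))-obsT).ravel(),(proj(S,w(q,pts))-obsS).ravel()]
    r=least_squares(f,x0);return r.x,f(r.x).reshape(2,-1,2)
def w(q,p):
    c,s=np.cos(q[2]),np.sin(q[2]);p=np.array(p,float)
    return np.c_[q[0]+c*p[:,0]-s*p[:,1],q[1]+s*p[:,0]+c*p[:,1],p[:,2]+(q[3] if len(q)>3 else 0)]
pts=[(.055,.075,.049),(.055,-.075,.049),(-.053,-.075,.049),(-.053,.075,.049),(-.067,.045,.0)]
q,r=fit(pts[:4],[(214.3,175.5),(272.8,171),(275.3,212),(216,217)],[(224.2,279),(254.7,232.3),(293,246),(266,294.5)],[.6,.2,0,0])
print('case',q,r.round(1).tolist())
# rack cheek tops: outer corners, top: left cheek (+y) and right cheek
R=[(.031,.079,.046),(-.031,.079,.046),(.031,-.079,.046),(-.031,-.079,.046)]
E
python3 fit.py
```

```text
knobtop [0.4931 0.1367 0.0875] 0.0002
pivot screw [0.4536 0.1175 0.063 ] 0.0
lid +y back [0.5676 0.1651 0.0461] 0.0018
lid -y back [0.5899 0.0193 0.0487] 0.0003
lid -y fr [0.4856 0.0028 0.0503] 0.0005
lid +y fr [0.4614 0.1467 0.0493] 0.0029
tab top +x end? [0.5002 0.0583 0.0784] 0.0019
case [ 0.52536174  0.08304879  0.16584509 -0.00121481] [[[-0.5, 0.3], [0.6, -0.6], [1.1, 0.4], [-0.4, 0.9]], [[-0.6, -0.1], [-0.4, -0.5], [0.6, -0.1], [-0.7, 0.8]]]
```

```bash
cat >> fit.py <<'E'
P=[(.031,.0815,.046),(-.031,.0815,.046),(.031,-.0815,.046),(-.031,-.0815,.046),(-.031,.0815,0)]
oS=np.array([(333,170.5),(352.5,180),(362,138.7),(379.5,146.5),(352,189.5)]);oT=np.array([(454.8,204.5),(454.2,229)])
def f(q):
    a=proj(S,w(q,P))-oS;b=proj(T,w(q,P)[2:4])-oT
    return np.r_[a.ravel(),b.ravel()]
for n in (3,4):
    r=least_squares(f,[.5,-.25,0,0][:n]);print('rack',r.x,r.fun.round(1))
qr=r.x[:3]
print('wc bay',w(qr,[(0,.0395,.006)]),'yc',w(qr,[(0,-.0395,.006)]))
# overlay
def ov(c,q,P,E,col,im):
    p=proj(c,w(q,P))
    for a,b in E: cv2.line(im,*[tuple(int(round(v)) for v in (p[i]+.5)*4) for i in(a,b)],col,1)
def box(x0,x1,y0,y1,z0,z1): return [(x,y,z) for x in(x0,x1) for y in(y0,y1) for z in(z0,z1)]
EE=[(0,1),(2,3),(4,5),(6,7),(0,2),(1,3),(4,6),(5,7),(0,4),(1,5),(2,6),(3,7)]
for n,c,(x,y) in(('T',T,(370,180)),('S',S,(310,120))):
    im=cv2.resize(c['img'],None,fx=4,fy=4,interpolation=cv2.INTER_CUBIC)
    for yy in (-.079,0,.079): ov(c,qr,box(-.031,.031,yy-.0025,yy+.0025,0,.046),EE,(0,0,255),im)
    ov(c,qr,box(-.028,.028,.0095,.0695,.006,.024),EE,(0,255,0),im)
    cv2.imwrite(f'pics/ov{n}.png',im[y*4:y*4+300,x*4:x*4+400])
a,b=[cv2.imread(f'pics/ov{n}.png') for n in 'TS'];cv2.imwrite('pics/ov.png',np.hstack([a,b]))
E
python3 fit.py
```

```text
knobtop [0.4931 0.1367 0.0875] 0.0002
pivot screw [0.4536 0.1175 0.063 ] 0.0
lid +y back [0.5676 0.1651 0.0461] 0.0018
lid -y back [0.5899 0.0193 0.0487] 0.0003
lid -y fr [0.4856 0.0028 0.0503] 0.0005
lid +y fr [0.4614 0.1467 0.0493] 0.0029
tab top +x end? [0.5002 0.0583 0.0784] 0.0019
case [ 0.52536174  0.08304879  0.16584509 -0.00121481] [[[-0.5, 0.3], [0.6, -0.6], [1.1, 0.4], [-0.4, 0.9]], [[-0.6, -0.1], [-0.4, -0.5], [0.6, -0.1], [-0.7, 0.8]]]
rack [ 0.50911865 -0.35683579 -0.0086857 ] [ 0.3  0.2 -0.1 -0.4  0.2 -0.   1.  -0.  -0.6  1.4  0.2 -0.5  0.2 -0.4]
rack [ 0.50859118 -0.35589355 -0.00793722  0.0015908 ] [ 0.3  0.1 -0.  -0.6  0.2 -0.2  1.  -0.2 -0.6  1.3 -0.1 -0.5  0.  -0.4]
wc bay [[ 0.5089047  -0.31639479  0.006     ]] yc [[ 0.50827766 -0.3953923   0.006     ]]
```

View pics/ov.png

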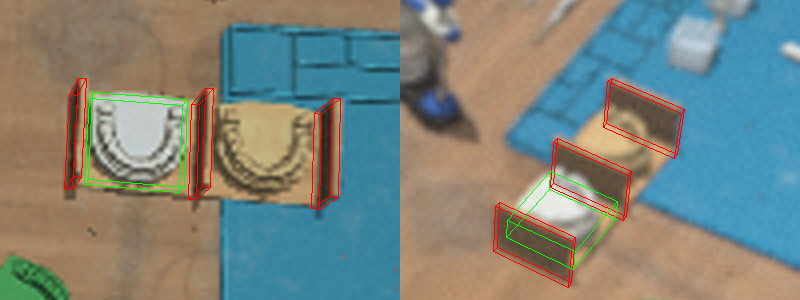

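```bash
python3 - <<'E'
from h import *
T=arm.camera('top');S=arm.camera('scene')
print('heel',onz(T,(393,202.3),.024),onz(T,(416.2,204.3),.024))
for z in(.006,.016,.024,.034):print('front',z,onz(T,(404,225),z))
print('sides',onz(T,(392.2,213),.016),onz(T,(416.2,213),.016))
print('scene heel',onz(S,(338.5,171),.024),onz(S,(348.5,160.5),.024))
s=arm.sense();print(s['t'])
E
```

```text
heel [ 0.53756945 -0.28756395  0.024     ] [ 0.53669326 -0.34625812  0.024     ]
front 0.006 [ 0.48493706 -0.32020414  0.006     ]
front 0.016 [ 0.48303862 -0.31864276  0.016     ]
front 0.024 [ 0.48151987 -0.31739367  0.024     ]
front 0.034 [ 0.47962144 -0.31583229  0.034     ]
sides [ 0.51161939 -0.28772716  0.016     ] [ 0.51604626 -0.34838104  0.016     ]
scene heel [ 0.53870146 -0.30199022  0.024     ] [ 0.53667779 -0.35525167  0.024     ]
0.5
```

```bash
cat > plan.py <<'E'
from h import *
from scipy.spatial.transform import Rotation as Ro
CASE=np.array([.5254,.0830]);CY=.166
def c2w(x,y): c,s=np.cos(CY),np.sin(CY);return CASE+[c*x-s*y,s*x+c*y]
def pose():
    s=arm.sense();q=s['tool_rot'];R=Ro.from_quat([q[1],q[2],q[3],q[0]]).as_matrix()
    return s,np.r_[s['eef_pos'],np.arctan2(R[1,0],R[0,0])],R
def plan(wps):
    """wps: (x,y,z,psi,n)"""
    s,p,R=pose();print('now t%.2f'%s['t'],p.round(4),'w%.4f'%s['width'],'f',s['ft_force'].round(1),'tilt',R[:,2].round(3))
    for x,y,z,a,n in wps:
        g=np.array([x,y,z,a]);d=(g-p);d[3]=(d[3]+np.pi)%(2*np.pi)-np.pi
        for i in range(n):
            D=d/n;ps=p[3];c,s_=np.cos(ps),np.sin(ps)
            print([round((c*D[0]+s_*D[1])*1e3,1),round((s_*D[0]-c*D[1])*1e3,1),round(-D[2]*1e3,1),round(-np.degrees(D[3]),1)],end=' ')
            p=p+D
        print()
E
python3 - <<'E'
from plan import *
plan([(.53,-.2,.25,.3,9),(.493,.1365,.15,.25,7)])
E
```

```text
now t0.50 [ 0.2494 -0.6003  0.2503  0.3937] w0.0853 f [ 0.2 -0.7 -0.1] tilt [-0. -0. -1.]
[np.float64(45.9), np.float64(-29.1), np.float64(0.0), np.float64(0.6)] [np.float64(45.6), np.float64(-29.6), np.float64(0.0), np.float64(0.6)] [np.float64(45.2), np.float64(-30.1), np.float64(0.0), np.float64(0.6)] [np.float64(44.9), np.float64(-30.5), np.float64(0.0), np.float64(0.6)] [np.float64(44.6), np.float64(-31.0), np.float64(0.0), np.float64(0.6)] [np.float64(44.3), np.float64(-31.5), np.float64(0.0), np.float64(0.6)] [np.float64(44.0), np.float64(-31.9), np.float64(0.0), np.float64(0.6)] [np.float64(43.6), np.float64(-32.4), np.float64(0.0), np.float64(0.6)] [np.float64(43.3), np.float64(-32.8), np.float64(0.0), np.float64(0.6)] 
[np.float64(9.2), np.float64(-47.5), np.float64(14.3), np.float64(0.4)] [np.float64(8.8), np.float64(-47.6), np.float64(14.3), np.float64(0.4)] [np.float64(8.5), np.float64(-47.6), np.float64(14.3), np.float64(0.4)] [np.float64(8.1), np.float64(-47.7), np.float64(14.3), np.float64(0.4)] [np.float64(7.8), np.float64(-47.7), np.float64(14.3), np.float64(0.4)] [np.float64(7.5), np.float64(-47.8), np.float64(14.3), np.float64(0.4)] [np.float64(7.1), np.float64(-47.8), np.float64(14.3), np.float64(0.4)]
```

Request:
{"name": "apply_moves", "arguments": {
  "increments": [
    [-0.1, 45, -30, 0, 0.5],
    [-0.1, 45, -30, 0, 0.5],
    [-0.1, 45, -30, 0, 0.5],
    [-0.1, 45, -30, 0, 0.5],
    [-0.1, 45, -31, 0, 0.5],
    [-0.1, 44, -31, 0, 0.5],
    [-0.1, 44, -32, 0, 0.5],
    [-0.1, 44, -32, 0, 0.5],
    [-0.1, 43, -33, 0, 0.5],
    [-0.1, 9, -48, 10, 0.5],
    [-0.1, 9, -48, 10, 0.5],
    [-0.1, 9, -48, 10, 0.5]
  ],
  "grip_force": 30
}}

```text
t: 2.0
eef_pos: [0.5196, -0.0422, 0.22]
tool_rot: [0.003, 0.991, 0.137, 0.003]
ft_force: [-0.0, 0.6, 0.6]
width: 0.0386
```

```bash
sed -i 's/print(\[round(\(.*\)\],end/print([float(v) for v in [round(\1]],end/' plan.py; python3 - <<'E'
from plan import *
plan([(.493,.1365,.13,.25,5)])
E
```

```text
now t2.00 [ 0.5196 -0.0422  0.22    0.2755] w0.0386 f [-0.   0.6  0.6] tilt [ 0.007 -0.005 -1.   ]
[4.6, -35.8, 18.0, 0.3] [4.4, -35.9, 18.0, 0.3] [4.2, -35.9, 18.0, 0.3] [4.1, -35.9, 18.0, 0.3] [3.9, -35.9, 18.0, 0.3]
```

Request:
{"name": "apply_moves", "arguments": {
  "increments": [
    [-0.1, 5, -36, 18, 0.3],
    [-0.1, 4, -36, 18, 0.3],
    [-0.1, 4, -36, 18, 0.3],
    [-0.1, 4, -36, 18, 0.3],
    [-0.1, 4, -36, 18, 0.3],
    [-0.1, 0, 0, 0, 0]
  ]
}}

```text
t: 2.75
eef_pos: [0.4914, 0.147, 0.1275]
tool_rot: [0.003, 0.992, 0.128, 0.005]
ft_force: [0.6, -0.6, -0.5]
width: 0.0382
```

```bash
python3 - <<'E'
from plan import *
plan([(.493,.1365,.082,.25,3)])
T=arm.camera('top');S=arm.camera('scene')
crop(T,180,150,110,90,4,'a.png');crop(S,200,200,110,90,4,'b.png')
a,b=[cv2.imread(f'pics/{n}.png') for n in 'ab'];cv2.imwrite('pics/k1.png',np.vstack([a,b])[:, :])
p=pose()[1];print(proj(T,p[:3]),proj(S,p[:3]))
E
```

```text
now t2.75 [0.4914 0.147  0.1275 0.2562] w0.0382 f [ 0.6 -0.6 -0.5] tilt [ 0.011 -0.005 -1.   ]
[-0.4, 3.5, 15.2, 0.1] [-0.3, 3.5, 15.2, 0.1] [-0.3, 3.5, 15.2, 0.1] 
[[211.7959254  197.57832737]] [[251.75589632 267.05118029]]
```

View pics/k1.png

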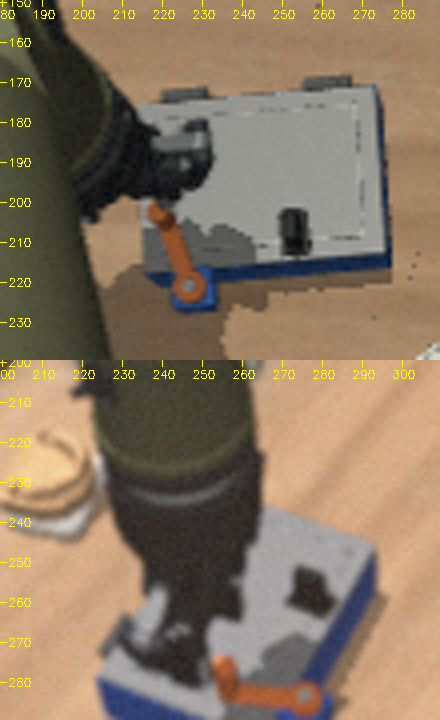

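Top view: the open gripper is above the knob at (219,202), about 10 mm past it in y. I'll correct that while descending.

Request:
{"name": "apply_moves", "arguments": {
  "increments": [
    [-0.1, 0, 4, 16, 0],
    [-0.1, 0, 4, 15, 0],
    [-0.1, 0, 3, 13, 0],
    [-0.1, 0, 0, 0, 0]
  ]
}}

```text
t: 3.35
eef_pos: [0.4981, 0.1272, 0.082]
tool_rot: [0.005, 0.993, 0.122, 0.007]
ft_force: [-1.1, 1.1, -0.2]
width: 0.0385
```

```bash
python3 - <<'E'
from plan import *
plan([(.493,.1365,.082,.25,1)])
E
```

```text
now t3.35 [0.4981 0.1272 0.082  0.244 ] w0.0385 f [-1.1  1.1 -0.2] tilt [ 0.014 -0.009 -1.   ]
[-2.7, -10.2, -0.0, -0.3]
```

Request:
{"name": "apply_moves", "arguments": {
  "increments": [
    [-0.1, 0, 0, 0, 0]
  ]
}}

```text
t: 3.48
eef_pos: [0.4983, 0.1272, 0.0819]
tool_rot: [0.005, 0.993, 0.122, 0.006]
ft_force: [-0.6, -0.4, 1.0]
width: 0.0383
```

Request:
{"name": "apply_moves", "arguments": {
  "increments": [
    [-0.1, -3, -5, 0, 0]
  ]
}}

```text
t: 3.6
eef_pos: [0.4944, 0.1313, 0.0821]
tool_rot: [0.005, 0.993, 0.121, 0.007]
ft_force: [-0.6, 0.3, -0.7]
width: 0.0385
```

Request:
{"name": "apply_moves", "arguments": {
  "increments": [
    [-0.1, 0, 0, 0, 0]
  ]
}}

```text
t: 3.72
eef_pos: [0.4942, 0.1322, 0.0825]
tool_rot: [0.005, 0.993, 0.122, 0.007]
ft_force: [-0.5, -0.4, 1.3]
width: 0.0384
```

Request:
{"name": "apply_moves", "arguments": {
  "increments": [
    [-0.1, -1, -4, 1, 0],
    [-0.1, 0, 0, 0, 0],
    [-1, 0, 0, 0, 0],
    [-1, 0, 0, 0, 0],
    [-1, 0, 0, 0, 0]
  ]
}}

```text
t: 4.35
eef_pos: [0.4925, 0.1367, 0.0821]
tool_rot: [0.005, 0.992, 0.122, 0.008]
ft_force: [-0.0, 1.5, 0.1]
width: 0.0128
```

```bash
python3 - <<'E'
from plan import *
s,p,R=pose();print(p,s['width'],s['ft_force'])
piv=c2w(-.067,.045);d=p[:2]-piv;th=np.arctan2(d[1],d[0]);print(piv,th-CY,np.hypot(*d))
r=.045
N=9;e=1.72+CY
plan([(*(piv+r*np.array([np.cos(a),np.sin(a)])),.081,.25+(a-th)*.75,1) for a in np.linspace(th,e,N+1)[1:]])
E
```

```text
[0.49245486 0.13673128 0.08212141 0.24511732] 0.012776111660792592 [-0.03338058  1.51807011  0.10734414]
[0.45188527 0.11631042] 0.30032718253725854 0.045419192528094406
now t4.35 [0.4925 0.1367 0.0821 0.2451] w0.0128 f [-0.   1.5  0.1] tilt [ 0.017 -0.008 -1.   ]
[-2.5, -6.7, 1.1, -7.1] 
[-2.3, -6.7, -0.0, -6.8] 
[-2.6, -6.6, -0.0, -6.8] 
[-2.8, -6.5, -0.0, -6.8] 
[-3.1, -6.4, -0.0, -6.8] 
[-3.4, -6.2, -0.0, -6.8] 
[-3.6, -6.1, -0.0, -6.8] 
[-3.8, -6.0, -0.0, -6.8] 
[-4.1, -5.8, -0.0, -6.8]
```

Request:
{"name": "apply_moves", "arguments": {
  "increments": [
    [-1, -2.5, -7, 0, -7],
    [-1, -2.5, -7, 0, -7],
    [-1, -2.5, -6.5, 0, -7]
  ]
}}

```text
t: 4.72
eef_pos: [0.4818, 0.1507, 0.0822]
tool_rot: [0.008, 0.952, 0.305, 0.01]
ft_force: [3.7, -0.9, -1.6]
width: 0.0129
```

```bash
cat > lat.py <<'E'
from plan import *
import sys
e,N,rot=float(sys.argv[1]),int(sys.argv[2]),float(sys.argv[3])
s,p,R=pose()
piv=c2w(-.067,.045);d=p[:2]-piv;th=np.arctan2(d[1],d[0]);print('latch',th-CY,np.hypot(*d))
plan([(*(piv+.045*np.array([np.cos(a),np.sin(a)])),.0815,p[3]+(a-th)*rot,1) for a in np.linspace(th,e+CY,N+1)[1:]])
E
python3 lat.py 1.72 6 .75
```

```text
latch 0.6888735732977854 0.045568649191047576
now t4.72 [0.4818 0.1507 0.0822 0.6207] w0.0129 f [ 3.7 -0.9 -1.6] tilt [ 0.024 -0.009 -1.   ]
[-3.0, -7.2, 0.7, -7.4] 
[-2.7, -7.2, -0.0, -7.4] 
[-3.1, -7.1, -0.0, -7.4] 
[-3.4, -7.0, -0.0, -7.4] 
[-3.6, -6.8, -0.0, -7.4] 
[-3.9, -6.6, -0.0, -7.4]
```

Request:
{"name": "apply_moves", "arguments": {
  "increments": [
    [-1, -3, -7, 0, -7.4],
    [-1, -3, -7, 0, -7.4],
    [-1, -3, -7, 0, -7.4],
    [-1, -3.5, -7, 0, -7.4]
  ]
}}

```text
t: 5.22
eef_pos: [0.46, 0.1611, 0.0824]
tool_rot: [0.012, 0.838, 0.546, 0.015]
ft_force: [5.7, 2.4, -5.4]
width: 0.0129
```

```bash
python3 lat.py 1.72 3 .75
```

```text
latch 1.225273693303153 0.0455711039898732
now t5.22 [0.46   0.1611 0.0824 1.1548] w0.0129 f [ 5.7  2.4 -5.4] tilt [ 0.039 -0.004 -0.999]
[-2.9, -6.9, 0.9, -7.1] 
[-2.6, -6.9, -0.0, -7.1] 
[-2.9, -6.8, -0.0, -7.1]
```

Request:
{"name": "apply_moves", "arguments": {
  "increments": [
    [-1, -4, -6.5, 0, 0],
    [-1, -5, -6.5, 0, 0],
    [-1, -6, -5.5, 0, 0],
    [-1, -6, -5, 0, 0]
  ]
}}

```text
t: 5.72
eef_pos: [0.4314, 0.1546, 0.0826]
tool_rot: [0.012, 0.838, 0.545, 0.02]
ft_force: [3.6, 2.5, 0.6]
width: 0.0127
```

```bash
python3 lat.py 1.72 1 .75
```

```text
latch 1.895702853321585 0.04342875220058124
now t5.72 [0.4314 0.1546 0.0826 1.1535] w0.0127 f [3.6 2.5 0.6] tilt [ 0.046  0.002 -0.999]
[6.7, 4.1, 1.1, 7.6]
```

Request:
{"name": "apply_moves", "arguments": {
  "increments": [
    [0, 0, 0, 0, 0],
    [0, 0, 0, 0, 0],
    [0, 0, 0, -30, 0],
    [0, 0, 0, -40, 0]
  ]
}}

```text
t: 6.22
eef_pos: [0.4235, 0.1508, 0.1501]
tool_rot: [0.01, 0.839, 0.544, 0.013]
ft_force: [0.5, -0.1, 0.1]
width: 0.0425
```

```bash
cat > e.py <<'E'
import re
s=open('plan.py').read()
i=s.index('            D=d/n');j=s.index('            p=p+D')
s=s[:i]+'''            D=d/n;v=R.T@D[:3]*1e3;tt=-np.degrees(D[3])
            print([round(float(k),1) for k in (*v,tt)],end=' ')
            R=R@Ro.from_euler('z',tt,degrees=True).as_matrix()
'''+s[j:]
open('plan.py','w').write(s)
E
python3 e.py; python3 - <<'E'
from plan import *
x,y=c2w(-.038,-.020);print(x,y)
plan([(x,y,.13,.166,8)])
c=arm.camera('top');crop(c,180,150,110,90,6,'t2.png')
E
```

```text
0.49122713616742864 0.05699585845522799
now t6.22 [0.4235 0.1508 0.1501 1.1504] w0.0425 f [ 0.5 -0.1  0.1] tilt [ 0.033 -0.002 -0.999]
[-7.3, 12.4, 2.8, 7.1] [-5.7, 13.2, 2.8, 7.1] [-4.0, 13.8, 2.8, 7.1] [-2.3, 14.2, 2.8, 7.1] [-0.5, 14.4, 2.8, 7.1] [1.2, 14.3, 2.8, 7.1] [3.0, 14.1, 2.8, 7.1] [4.7, 13.6, 2.8, 7.1]
```

View pics/t2.png

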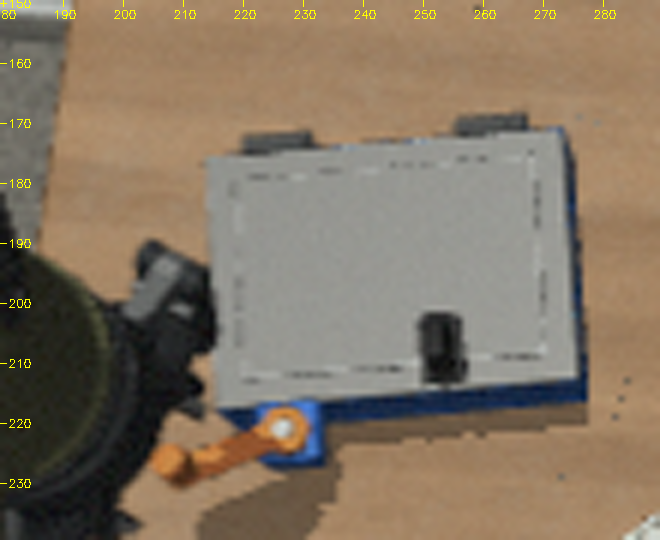

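The latch lever now points left of the case, with the knob at (208,226), and is clear of the lid. Next is the tab.

Request:
{"name": "apply_moves", "arguments": {
  "increments": [
    [0, -7, 12, 2, 7],
    [0, -6, 13, 2, 7],
    [0, -4, 14, 2, 7],
    [0, -2, 14, 2, 7],
    [0, 0, 14, 2, 7],
    [0, 1, 14, 2, 7],
    [0, 3, 14, 2, 7],
    [0, 4, 12, 2, 7],
    [0, 0, 0, 0, 0]
  ]
}}

```text
t: 7.4
eef_pos: [0.492, 0.0546, 0.1407]
tool_rot: [0.004, 0.997, 0.069, 0.018]
ft_force: [-0.6, -0.3, -0.0]
width: 0.0427
```

```bash
python3 - <<'E'
from plan import *
x,y=c2w(-.038,-.020)
plan([(x,y,.13,.166,1),(x,y,.073,.166,4)])
E
```

```text
now t7.40 [0.492  0.0546 0.1407 0.1381] w0.0427 f [-0.6 -0.3 -0. ] tilt [ 0.036 -0.006 -0.999]
[-0.8, -2.7, 10.7, -1.6] 
[-0.5, -0.2, 14.2, -0.0] [-0.5, -0.2, 14.2, -0.0] [-0.5, -0.2, 14.2, -0.0] [-0.5, -0.2, 14.2, -0.0]
```

Request:
{"name": "apply_moves", "arguments": {
  "increments": [
    [0, -1, -3, 10, -1.5],
    [0, -0.5, 0, 15, 0],
    [0, -0.5, 0, 15, 0],
    [0, -0.5, 0, 15, 0],
    [0, -0.5, 0, 11, 0],
    [0, 0, 0, 0, 0]
  ]
}}

```text
t: 8.15
eef_pos: [0.4884, 0.0584, 0.0684]
tool_rot: [0.004, 0.996, 0.086, 0.015]
ft_force: [-0.5, -0.6, 0.1]
width: 0.0428
```

```bash
python3 - <<'E'
from plan import *
x,y=c2w(-.038,-.020)
plan([(x,y,.073,.166,1)])
E
```

```text
now t8.15 [0.4884 0.0584 0.0684 0.1733] w0.0428 f [-0.5 -0.6  0.1] tilt [ 0.032 -0.006 -0.999]
[2.7, 1.9, -4.5, 0.4]
```

Request:
{"name": "apply_moves", "arguments": {
  "increments": [
    [0, 3, 1, -5, 0],
    [-1, 0, 0, 0, 0],
    [-1, 0, 0, 0, 0],
    [-1, 0, 0, 0, 0],
    [-1, 0, 0, 0, 0]
  ],
  "grip_force": 25
}}

```text
t: 8.78
eef_pos: [0.4926, 0.0582, 0.075]
tool_rot: [0.004, 0.996, 0.086, 0.017]
ft_force: [0.2, 0.3, -1.7]
width: 0.0098
```

```bash
cat > lid.py <<'E'
from plan import *
import sys
# target lid angle, rows
e,N=float(sys.argv[1]),int(sys.argv[2])
s,p,R=pose()
H=c2w(.055,0);ax=np.array([np.cos(CY),np.sin(CY)]);lt=np.array([-np.sin(CY),np.cos(CY)])
d=p[:2]-H;u=-(d@ax);v=d@lt;h=p[2]-.046
a0=np.arctan2(.026,.093);a=np.arctan2(h,u)-a0;r=np.hypot(u,h)
print('lid est %.3f r %.4f (0.0966) lat %.4f'%(a,r,v))
w=[]
for t in np.linspace(a,e,N+1)[1:]:
    xy=H-ax*r*np.cos(t+a0)+lt*v
    w.append((*xy,.046+r*np.sin(t+a0),p[3],1))
plan(w)
E
python3 lid.py 1.6 12
```

```text
lid est 0.035 r 0.0959 (0.0966) lat -0.0190
now t8.78 [0.4926 0.0582 0.075  0.1716] w0.0098 f [ 0.2  0.3 -1.7] tilt [ 0.034 -0.005 -0.999]
[4.9, 0.1, -11.5, -0.0] 
[6.4, 0.1, -10.7, -0.0] 
[7.7, 0.1, -9.8, -0.0] 
[8.9, 0.1, -8.7, -0.0] 
[10.0, 0.1, -7.5, -0.0] 
[10.9, 0.1, -6.1, -0.0] 
[11.6, 0.1, -4.7, -0.0] 
[12.1, 0.1, -3.1, -0.0] 
[12.4, 0.1, -1.5, -0.0] 
[12.5, 0.1, 0.1, -0.0] 
[12.4, 0.1, 1.7, -0.0] 
[12.1, 0.0, 3.3, -0.0]
```

Gripped the tab, width 9.8 mm. Now I'll open the lid.

Request:
{"name": "apply_moves", "arguments": {
  "increments": [
    [-1, 4, 0, -11, 0],
    [-1, 6, 0, -11, 0],
    [-1, 8, 0, -10, 0]
  ]
}}

```text
t: 9.15
eef_pos: [0.5082, 0.0608, 0.1078]
tool_rot: [0.004, 0.996, 0.085, 0.014]
ft_force: [0.5, -0.7, -5.7]
width: 0.0097
```

```bash
python3 lid.py 1.6 9
```

```text
lid est 0.412 r 0.0977 (0.0966) lat -0.0190
now t9.15 [0.5082 0.0608 0.1078 0.1708] w0.0097 f [ 0.5 -0.7 -5.7] tilt [ 0.029 -0.005 -1.   ]
[9.1, 0.1, -9.2, -0.0] 
[10.2, 0.1, -7.9, -0.0] 
[11.1, 0.1, -6.5, -0.0] 
[11.9, 0.1, -5.0, -0.0] 
[12.4, 0.1, -3.4, -0.0] 
[12.8, 0.1, -1.7, -0.0] 
[12.9, 0.1, -0.0, -0.0] 
[12.8, 0.0, 1.7, -0.0] 
[12.4, 0.0, 3.4, -0.0]
```

Request:
{"name": "apply_moves", "arguments": {
  "increments": [
    [-1, 9, 0, -9, 0],
    [-1, 10, 0, -8, 0],
    [-1, 11, 0, -6, 0],
    [-1, 12, 0, -5, 0]
  ]
}}

```text
t: 9.65
eef_pos: [0.5489, 0.0675, 0.1387]
tool_rot: [0.005, 0.996, 0.085, 0.011]
ft_force: [-3.4, -0.9, -3.8]
width: 0.0091
```

```bash
python3 lid.py 1.62 5
```

```text
lid est 0.943 r 0.0989 (0.0966) lat -0.0192
now t9.65 [0.5489 0.0675 0.1387 0.1705] w0.0091 f [-3.4 -0.9 -3.8] tilt [ 0.023 -0.008 -1.   ]
[12.9, 0.1, -3.5, -0.0] 
[13.3, 0.1, -1.7, -0.0] 
[13.4, 0.1, 0.1, -0.0] 
[13.2, 0.0, 1.9, -0.0] 
[12.9, 0.0, 3.6, -0.0]
```

Request:
{"name": "apply_moves", "arguments": {
  "increments": [
    [-1, 13, 0, -2, 0],
    [-1, 13, 0, -1, 0],
    [-1, 13, 0, 1, 0],
    [-1, 13, 0, 2, 0],
    [-1, 13, 0, 4, 0]
  ]
}}

```text
t: 10.28
eef_pos: [0.6194, 0.0788, 0.1395]
tool_rot: [0.006, 0.996, 0.085, 0.013]
ft_force: [-1.9, -1.7, 1.8]
width: 0.0098
```

```bash
python3 lid.py 1.75 2
```

```text
lid est 1.675 r 0.1005 (0.0966) lat -0.0196
now t10.28 [0.6194 0.0788 0.1395 0.1701] w0.0098 f [-1.9 -1.7  1.8] tilt [ 0.027 -0.009 -1.   ]
[3.4, -0.0, 1.5, -0.0] 
[3.4, -0.0, 1.7, -0.0]
```

Request:
{"name": "apply_moves", "arguments": {
  "increments": [
    [0, 0, 0, 0, 0],
    [0, 0, 0, 0, 0],
    [0, 0, 0, -20, 0],
    [0.5, 0, 0, -40, 0],
    [1, 0, 30, -40, 0],
    [1, 0, 50, 0, 0],
    [1, 0, 60, 0, -9],
    [1, 0, 60, 0, -9]
  ]
}}

```text
t: 11.28
eef_pos: [0.6655, -0.1078, 0.2582]
tool_rot: [0.009, 0.967, 0.253, 0.022]
ft_force: [1.1, -0.2, 0.4]
width: 0.0854
```

```bash
python3 - <<'E'
from plan import *
plan([(.5095,-.3165,.12,np.pi/2,10)])
c=arm.camera('top');crop(c,180,130,120,110,6,'t3.png')
c=arm.camera('scene');crop(c,200,170,120,120,5,'s3.png')
E
```

```text
now t11.28 [ 0.6655 -0.1078  0.2582  0.5115] w0.0854 f [ 1.1 -0.2  0.4] tilt [ 0.047 -0.006 -0.999]
[-24.3, 10.2, 13.2, -6.1] [-25.3, 7.6, 13.2, -6.1] [-25.9, 4.9, 13.2, -6.1] [-26.3, 2.1, 13.2, -6.1] [-26.4, -0.7, 13.2, -6.1] [-26.2, -3.5, 13.2, -6.1] [-25.6, -6.2, 13.2, -6.1] [-24.8, -8.9, 13.2, -6.1] [-23.8, -11.5, 13.2, -6.1] [-22.4, -13.9, 13.2, -6.1]
```

View pics/t3.png

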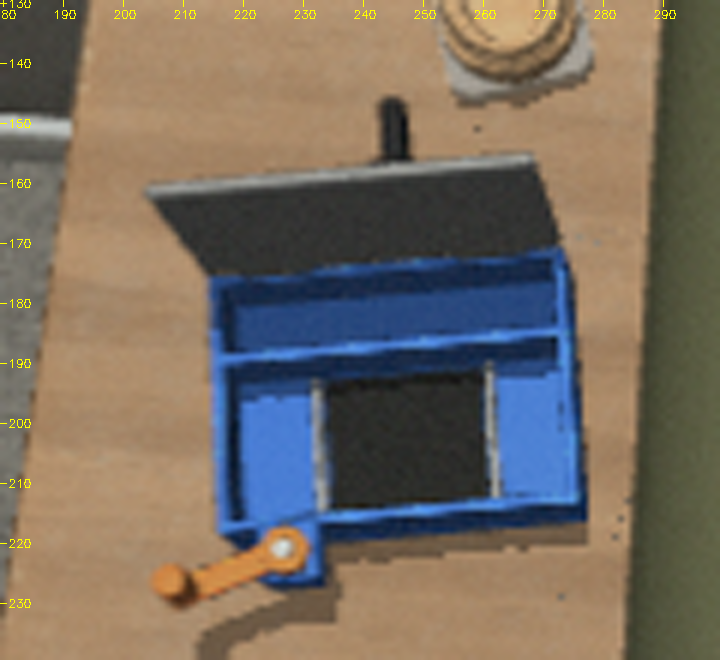

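View pics/s3.png

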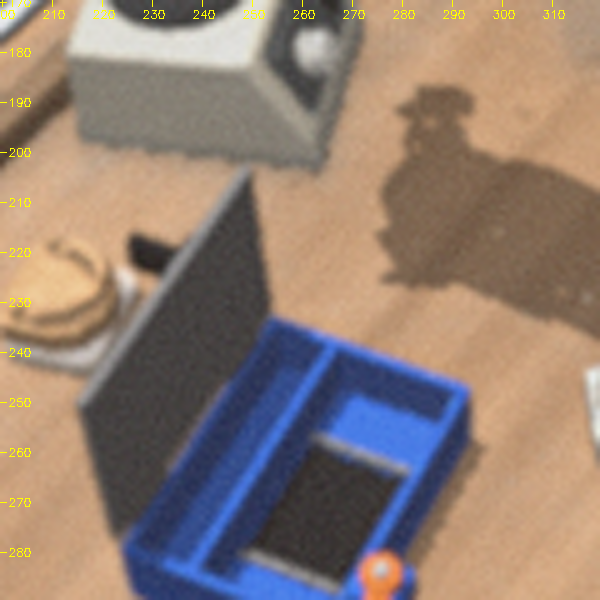

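The lid stands at about 1.65 rad, with its tab behind it. The recess between the ribs is at about (247,203) in the top view. Now to the rack.

Request:
{"name": "apply_moves", "arguments": {
  "increments": [
    [1, -24, 10, 5, -6],
    [1, -25, 8, 5, -6],
    [1, -26, 5, 5, -6],
    [1, -26, 2, 10, -6],
    [1, -26, -1, 10, -6],
    [1, -26, -3, 10, -6],
    [1, -26, -6, 10, -6],
    [1, -25, -9, 10, -6],
    [1, -22, -11, 10, -6],
    [1, -15, -10, 10, -6],
    [1, 0, 0, 0, 0]
  ]
}}

```text
t: 12.75
eef_pos: [0.5133, -0.3213, 0.1829]
tool_rot: [0.033, 0.707, 0.706, 0.016]
ft_force: [-1.0, -0.0, 0.8]
width: 0.0856
```

```bash
python3 - <<'E'
from plan import *
c=arm.camera('top')
print('recess',onz(c,(247,202.7),.008),c2w(-.017,0))
plan([(.5095,-.3165,.12,np.pi/2-.01,2),(.5095,-.3165,.07,np.pi/2-.01,3)])
crop(c,360,180,100,70,6,'t4.png')
c=arm.camera('scene');crop(c,310,110,90,90,6,'s4.png')
E
```

```text
recess [0.51296483 0.08233951 0.008     ] [0.50863369 0.08019094]
now t12.80 [ 0.5146 -0.3203  0.1837  1.5689] w0.0854 f [-0.5  0.1  0.1] tilt [ 0.071 -0.023 -0.997]
[2.6, -4.8, 31.5, 0.2] [2.6, -4.8, 31.5, 0.2] 
[0.4, -1.2, 16.6, -0.0] [0.4, -1.2, 16.6, -0.0] [0.4, -1.2, 16.6, -0.0]
```

View pics/t4.png

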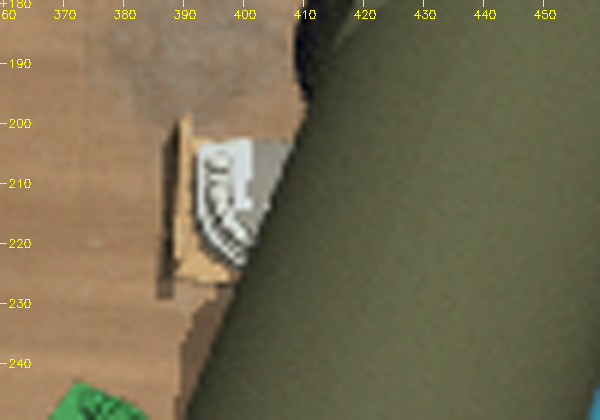

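View pics/s4.png

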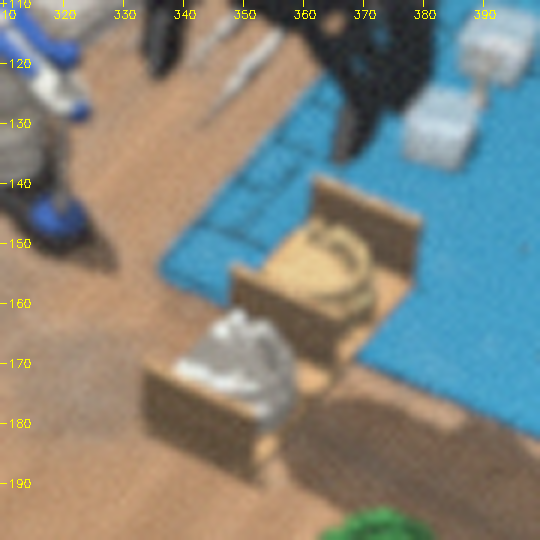

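Tool tilt has drifted to about 4°, toward world +x. I'll try a jog, fast out and slow back, to see whether it drifts back.

Request:
{"name": "apply_moves", "arguments": {
  "increments": [
    [1, 0, 55, 0, 0],
    [1, 0, 0, 0, 0]
  ]
}}

```text
t: 13.1
eef_pos: [0.5726, -0.3168, 0.1892]
tool_rot: [0.034, 0.707, 0.706, 0.018]
ft_force: [1.1, 0.3, 0.0]
width: 0.0854
```

```bash
python3 -c "
from plan import *
plan([])"
```

```text
now t13.10 [ 0.5726 -0.3168  0.1892  1.5691] w0.0854 f [1.1 0.3 0. ] tilt [ 0.073 -0.023 -0.997]
```

Request:
{"name": "apply_moves", "arguments": {
  "increments": [
    [1, 0, -15, 0, 0],
    [1, 0, -15, 0, 0],
    [1, 0, -15, 0, 0],
    [1, 0, 0, 0, 0]
  ]
}}

```text
t: 13.6
eef_pos: [0.5232, -0.3158, 0.1871]
tool_rot: [0.034, 0.707, 0.706, 0.016]
ft_force: [0.2, -0.6, 0.5]
width: 0.0857
```

```bash
python3 -c "
from plan import *
plan([])"
```

```text
now t13.60 [ 0.5232 -0.3158  0.1871  1.5676] w0.0857 f [ 0.2 -0.6  0.5] tilt [ 0.072 -0.026 -0.997]
```

Request:
{"name": "apply_moves", "arguments": {
  "increments": [
    [1, 0, 0, 0, 10],
    [1, 0, 0, 0, 10],
    [1, 0, 0, 0, 10],
    [1, 0, 0, 0, 10]
  ]
}}

```text
t: 14.1
eef_pos: [0.5216, -0.3177, 0.1886]
tool_rot: [0.028, 0.912, 0.409, 0.028]
ft_force: [-0.1, 0.1, 0.4]
width: 0.0854
```

```bash
python3 -c "
from plan import *
plan([])"
```

```text
now t14.10 [ 0.5216 -0.3177  0.1886  0.8448] w0.0854 f [-0.1  0.1  0.4] tilt [ 0.074 -0.029 -0.997]
```

Request:
{"name": "apply_moves", "arguments": {
  "increments": [
    [1, 0, 0, 0, -4],
    [1, 0, 0, 0, -4],
    [1, 0, 0, 0, -4],
    [1, 0, 0, 0, -4]
  ]
}}

```text
t: 14.6
eef_pos: [0.5211, -0.3189, 0.1899]
tool_rot: [0.033, 0.845, 0.534, 0.024]
ft_force: [1.1, -0.1, 0.3]
width: 0.0857
```

```bash
python3 -c "
from plan import *
plan([])"
```

```text
now t14.60 [ 0.5211 -0.3189  0.1899  1.1275] w0.0857 f [ 1.1 -0.1  0.3] tilt [ 0.076 -0.031 -0.997]
```

```bash
python3 - <<'E'
from plan import *
print(arm.sense()['joints'].round(2))
plan([(.5095,-.3165,.11,np.pi/2-.01,4),(.5095,-.3165,.06,np.pi/2-.01,3)])
E
```

```text
[ 1.1   0.29 -0.69  1.68  0.2   1.16 -0.08]
now t14.60 [ 0.5211 -0.3189  0.1899  1.1275] w0.0857 f [ 1.1 -0.1  0.3] tilt [ 0.076 -0.031 -0.997]
[-0.8, -4.5, 19.7, -6.2] [-0.3, -4.6, 19.7, -6.2] [0.2, -4.6, 19.7, -6.2] [0.7, -4.5, 19.7, -6.2] 
[0.5, -1.3, 16.6, -0.0] [0.5, -1.3, 16.6, -0.0] [0.5, -1.3, 16.6, -0.0]
```

Request:
{"name": "apply_moves", "arguments": {
  "increments": [
    [1, -1, -4, 20, -6],
    [1, 0, -4, 20, -6],
    [1, 0, -4, 20, -6],
    [1, 1, -4, 18, -6],
    [1, 0, 0, 0, 0]
  ]
}}

```text
t: 15.22
eef_pos: [0.5111, -0.3189, 0.1108]
tool_rot: [0.04, 0.712, 0.701, 0.016]
ft_force: [-0.2, -0.4, 0.6]
width: 0.0853
```

```bash
python3 - <<'E'
from plan import *
plan([(.5095,-.3165,.075,np.pi/2-.01,2)])
E
```

```text
now t15.22 [ 0.5111 -0.3189  0.1108  1.554 ] w0.0853 f [-0.2 -0.4  0.6] tilt [ 0.08  -0.035 -0.996]
[1.8, -2.3, 17.7, -0.2] [1.8, -2.3, 17.7, -0.2]
```

Request:
{"name": "apply_moves", "arguments": {
  "increments": [
    [1, 2, -2, 18, 0],
    [1, 2, -2, 18, 0],
    [1, 1, -1, 15, 0],
    [1, 0, -1, 15, 0],
    [1, 0, 0, 0, 0]
  ]
}}

```text
t: 15.85
eef_pos: [0.5112, -0.3167, 0.041]
tool_rot: [0.041, 0.713, 0.699, 0.016]
ft_force: [0.4, -0.2, -0.1]
width: 0.0852
```

```bash
python3 - <<'E'
from plan import *
plan([(.5095,-.3165,.027,np.pi/2-.01,2)])
c=arm.camera('top');crop(c,360,180,100,70,6,'t5.png')
c=arm.camera('scene');crop(c,310,110,90,90,6,'s5.png')
E
```

```text
now t15.85 [ 0.5112 -0.3167  0.041   1.5495] w0.0852 f [ 0.4 -0.2 -0.1] tilt [ 0.081 -0.036 -0.996]
[0.3, -1.4, 6.9, -0.3] [0.3, -1.4, 6.9, -0.3]
```

View pics/s5.png

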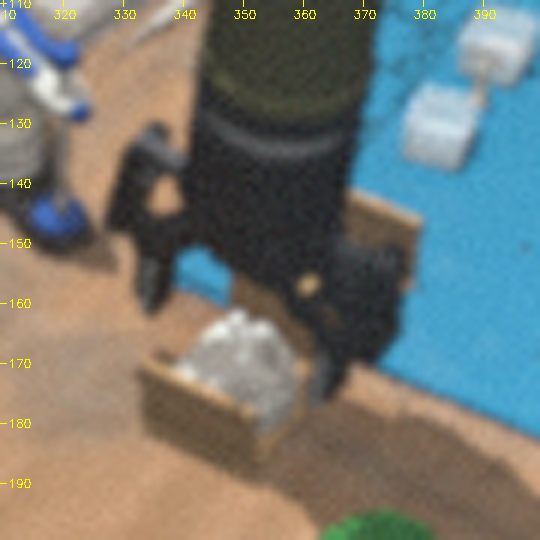

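The scene view shows the fingers straddling the cast front to back, with tips at (335,161) and (363,176). I'll descend and grip.

Request:
{"name": "apply_moves", "arguments": {
  "increments": [
    [1, 0, -1, 8, 0],
    [1, 0, -1, 6, 0],
    [1, 0, 0, 0, 0],
    [-1, 0, 0, 0, 0],
    [-1, 0, 0, 0, 0],
    [-1, 0, 0, 0, 0],
    [-1, 0, 0, 0, 0]
  ],
  "grip_force": 40
}}

```text
t: 16.82
eef_pos: [0.5126, -0.3186, 0.0297]
tool_rot: [0.044, 0.713, 0.699, 0.017]
ft_force: [-0.2, -0.8, -0.3]
width: 0.0541
```

```bash
python3 - <<'E'
from plan import *
plan([])
E
```

```text
now t16.82 [ 0.5126 -0.3186  0.0297  1.549 ] w0.0541 f [-0.2 -0.8 -0.3] tilt [ 0.086 -0.04  -0.995]
```

Request:
{"name": "apply_moves", "arguments": {
  "increments": [
    [-1, 2, 1, -15, 0],
    [-1, 3, 2, -25, 0],
    [-1, 3, 2, -30, 0],
    [-1, 0, 0, 0, 0]
  ]
}}

```text
t: 17.32
eef_pos: [0.512, -0.3068, 0.1034]
tool_rot: [0.044, 0.713, 0.699, 0.017]
ft_force: [-0.1, 0.7, -1.4]
width: 0.0538
```

```bash
python3 - <<'E'
from plan import *
T=arm.camera('top');S=arm.camera('scene')
print(onz(T,(340,190),0),proj(T,(.57,-.16,0)),proj(S,(.57,-.16,0)))
plan([(.57,-.16,.10,1.55,6)])
crop(T,280,160,130,90,6,'t6.png')
crop(S,270,110,110,110,5,'s6.png')
E
```

```text
[ 0.56579489 -0.15258469  0.        ] [[342.96671011 188.63195645]] [[301.81431349 203.21286676]]
now t17.43 [ 0.5099 -0.3066  0.1005  1.5492] w0.0537 f [-0.3  0.3 -1.4] tilt [ 0.082 -0.037 -0.996]
[24.6, 9.5, -0.0, -0.0] [24.6, 9.5, -0.0, -0.0] [24.6, 9.5, -0.0, -0.0] [24.6, 9.5, -0.0, -0.0] [24.6, 9.5, -0.0, -0.0] [24.6, 9.5, -0.0, -0.0]
```

View pics/t6.png

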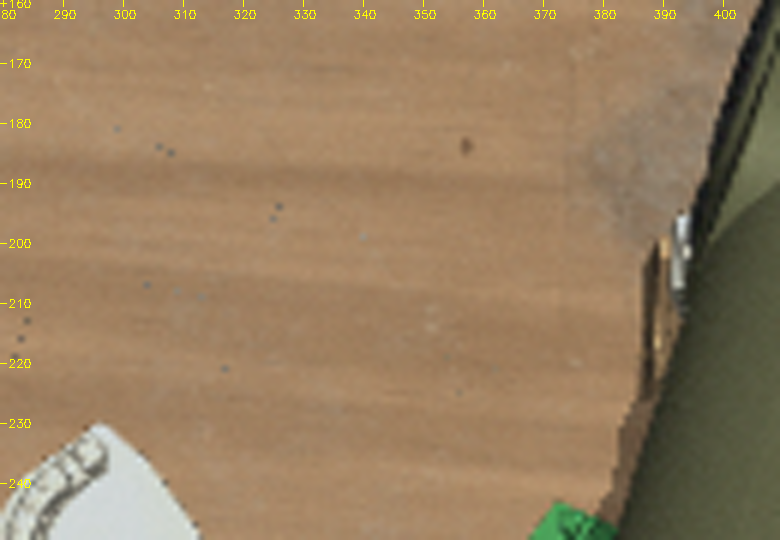

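View pics/s6.png

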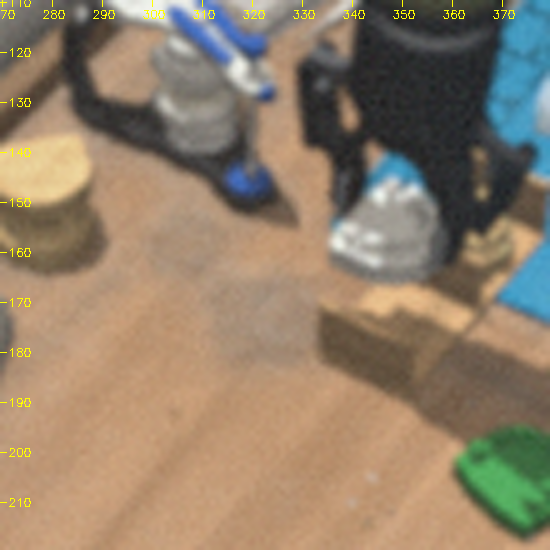

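The cast is held above the rack at scene (345,165), and the bench around top (343,188) is clear. I'll carry it there.

Request:
{"name": "apply_moves", "arguments": {
  "increments": [
    [-1, 25, 10, 0, 0],
    [-1, 25, 10, 0, 0],
    [-1, 25, 10, 0, 0],
    [-1, 25, 9, 0, 0],
    [-1, 22, 8, 10, 0],
    [-1, 15, 6, 10, 0],
    [-1, 0, 0, 0, 0]
  ]
}}

```text
t: 18.3
eef_pos: [0.5619, -0.1677, 0.0697]
tool_rot: [0.034, 0.715, 0.698, 0.013]
ft_force: [-0.2, -0.2, -0.5]
width: 0.0535
```

```bash
python3 - <<'E'
from plan import *
s,p,R=pose();plan([(p[0],p[1],.032,p[3],3)])
T=arm.camera('top');S=arm.camera('scene')
crop(S,250,130,110,110,6,'s7.png')
E
```

```text
now t18.30 [ 0.5619 -0.1677  0.0697  1.5461] w0.0535 f [-0.2 -0.2 -0.5] tilt [ 0.067 -0.031 -0.997]
[0.4, -0.9, 12.5, -0.0] [0.4, -0.9, 12.5, -0.0] [0.4, -0.9, 12.5, -0.0]
```

View pics/s7.png

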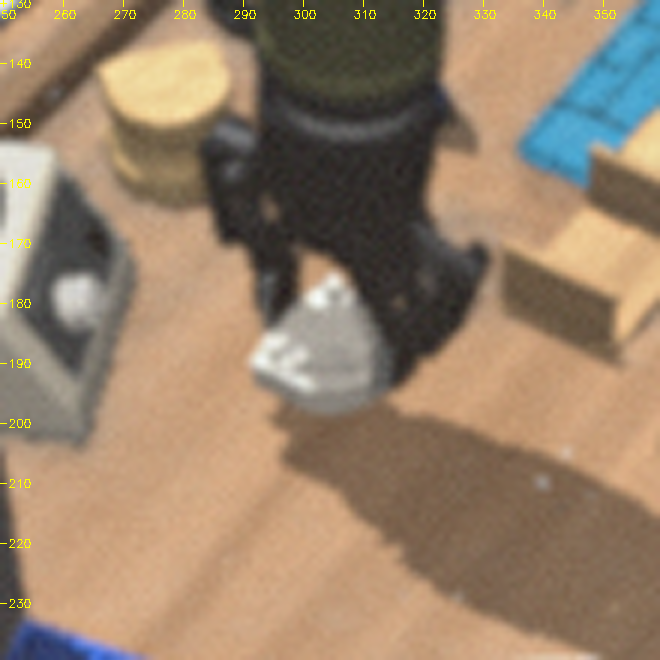

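Cast held level above clear bench at scene (320,185). Lowering.

Request:
{"name": "apply_moves", "arguments": {
  "increments": [
    [-1, 0, -1, 14, 0],
    [-1, 0, -1, 14, 0],
    [-1, 0, -1, 10, 0],
    [-1, 0, 0, 3, 0],
    [-1, 0, 0, 0, 0]
  ]
}}

```text
t: 19.02
eef_pos: [0.5603, -0.1751, 0.0261]
tool_rot: [0.035, 0.718, 0.695, 0.012]
ft_force: [-0.4, -0.1, -1.4]
width: 0.0538
```

Request:
{"name": "apply_moves", "arguments": {
  "increments": [
    [-1, 0, 0, 2, 0]
  ]
}}

```text
t: 19.15
eef_pos: [0.5609, -0.1751, 0.0245]
tool_rot: [0.036, 0.718, 0.695, 0.012]
ft_force: [0.3, -0.8, -1.4]
width: 0.0539
```

Request:
{"name": "apply_moves", "arguments": {
  "increments": [
    [-1, 0, 0, 1.5, 0],
    [-1, 0, 0, 1.5, 0]
  ]
}}

```text
t: 19.4
eef_pos: [0.561, -0.1751, 0.0236]
tool_rot: [0.036, 0.718, 0.695, 0.011]
ft_force: [-7.4, 1.7, 15.2]
width: 0.0537
```

Touch-down. I'll release and raise.

Request:
{"name": "apply_moves", "arguments": {
  "increments": [
    [0.5, 0, 0, 0, 0],
    [1, 0, 0, 0, 0],
    [1, 0, 0, 0, 0],
    [1, 0, 0, -30, 0],
    [1, 0, 0, -35, 10],
    [1, 0, 0, 0, 10],
    [1, 0, 0, 0, 10],
    [1, 0, 0, 0, 10],
    [1, 0, 0, 0, 10],
    [1, 0, 0, 0, 10],
    [1, 0, 0, 0, 10],
    [1, -40, 0, 0, 10]
  ]
}}

```text
t: 20.9
eef_pos: [0.5215, -0.1823, 0.0892]
tool_rot: [0.019, 0.998, 0.051, 0.036]
ft_force: [-0.7, -0.4, 0.0]
width: 0.0857
```

```bash
python3 - <<'E'
from plan import *
plan([])
T=arm.camera('top');S=arm.camera('scene')
crop(S,250,130,110,110,6,'s8.png')
crop(T,300,150,100,80,7,'t8.png')
E
```

```text
now t20.90 [ 0.5215 -0.1823  0.0892  0.1027] w0.0857 f [-0.7 -0.4  0. ] tilt [ 0.073 -0.034 -0.997]
```

View pics/s8.png

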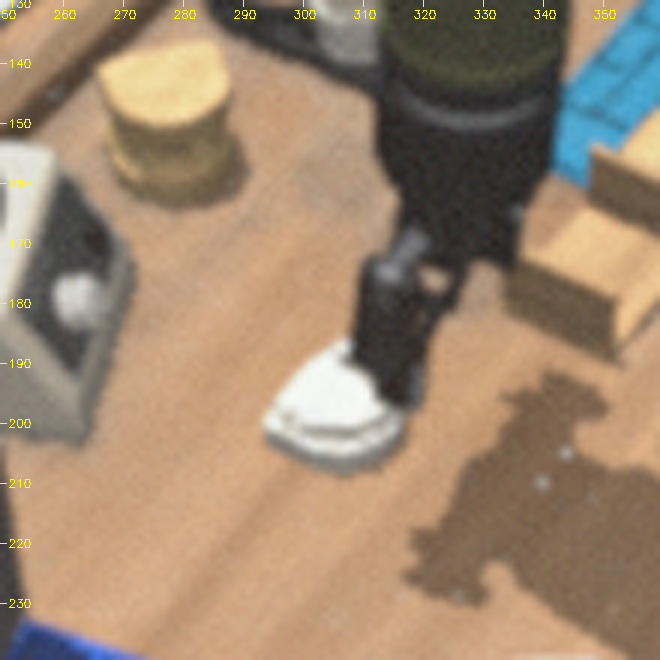

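View pics/t8.png

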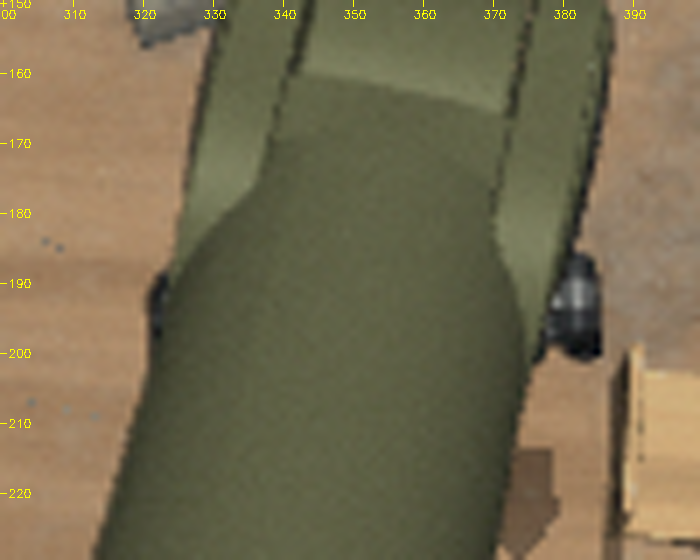

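Scene view: the cast stands flat on the bench at about (320,200), partly hidden. I'll swing the arm aside for a measurement from both views.

Request:
{"name": "apply_moves", "arguments": {
  "increments": [
    [1, 0, 55, -15, 0],
    [1, 0, 55, -15, 0],
    [1, 0, 55, 0, 0]
  ]
}}

```text
t: 21.38
eef_pos: [0.5325, -0.3463, 0.126]
tool_rot: [0.02, 0.998, 0.056, 0.032]
ft_force: [1.0, -0.7, 0.3]
width: 0.0853
```

```bash
python3 - <<'E'
from plan import *
plan([])
T=arm.camera('top');S=arm.camera('scene')
crop(S,275,170,65,55,10,'s9.png')
crop(T,320,160,60,60,10,'t9.png')
E
```

```text
now t21.38 [ 0.5325 -0.3463  0.126   0.1138] w0.0853 f [ 1.  -0.7  0.3] tilt [ 0.067 -0.036 -0.997]
```

View pics/s9.png

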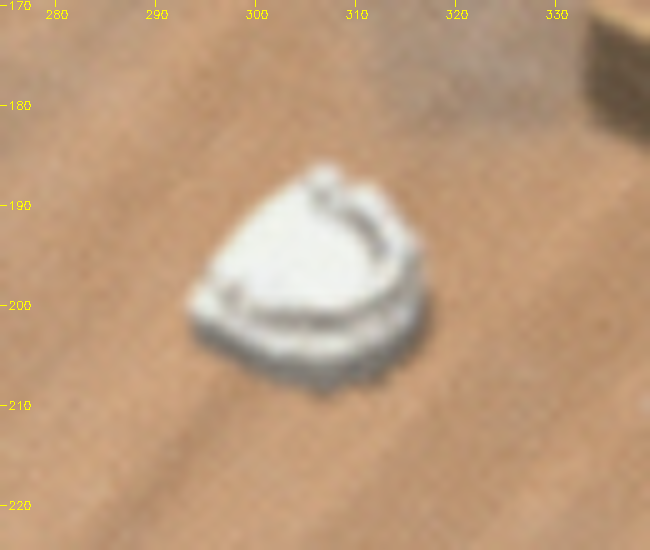

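View pics/t9.png

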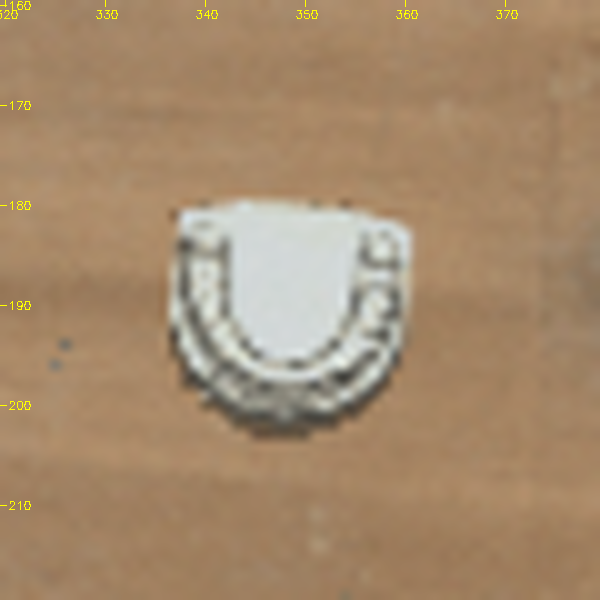

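```bash
python3 - <<'E'
from plan import *
T=arm.camera('top');S=arm.camera('scene')
for n,a,b in(('heel+y',(337,181),(294,199.5)),):
    print(n,tri(T,a,S,b))
h1=onz(T,(337.3,180.7),.018);h2=onz(T,(360.3,182.2),.018);f=onz(T,(347.7,202.8),.008)
print(h1,h2,f,np.arctan2(-(h2-h1)[0],(h1-h2)[1])); 
print(onz(T,(336.5,189),.012),onz(T,(360.5,189),.012))
print(onz(S,(306.5,208.5),0),onz(S,(293,202),0),onz(S,(317.5,199),.01))
# predicted contour for D shape at (.56,-.17)
E
```

```text
heel+y (array([ 0.58324987, -0.14291028,  0.0231003 ]), np.float64(0.0006585834893592882))
[ 0.58517772 -0.14377925  0.018     ] [ 0.58553582 -0.20269915  0.018     ] [ 0.53157174 -0.17424693  0.008     ] -0.006077668016888747
[ 0.56470802 -0.1432639   0.012     ] [ 0.56922108 -0.20457188  0.012     ]
[ 0.54856666 -0.15107247  0.        ] [ 0.59284662 -0.15036164  0.        ] [ 0.5375049  -0.18923349  0.01      ]
```

The cast is at about (0.558, -0.1735) with yaw near 0, flat: its heel-tooth height reads 23 mm, which is plausible. Next is a regrasp across y.

```bash
python3 - <<'E'
from plan import *
plan([(.570,-.1735,.09,0.0,5),(.570,-.1735,.05,0.0,3)])
E
```

```text
now t21.57 [ 0.5307 -0.3458  0.1236  0.1094] w0.0856 f [0.1 0.4 0.4] tilt [ 0.063 -0.033 -0.997]
[11.2, -33.7, 6.1, 1.3] [10.4, -33.9, 6.1, 1.3] [9.7, -34.1, 6.1, 1.3] [8.9, -34.3, 6.1, 1.3] [8.2, -34.5, 6.1, 1.3] 
[-0.8, -0.4, 13.3, -0.0] [-0.8, -0.4, 13.3, -0.0] [-0.8, -0.4, 13.3, -0.0]
```

Request:
{"name": "apply_moves", "arguments": {
  "increments": [
    [1, 11, -34, 4, 1.3],
    [1, 10, -34, 6, 1.3],
    [1, 10, -34, 6, 1.3],
    [1, 9, -34, 6, 1.3],
    [1, 7, -28, 6, 1.3],
    [1, 0, 0, 0, 0]
  ]
}}

```text
t: 22.32
eef_pos: [0.57, -0.1621, 0.0907]
tool_rot: [0.014, 0.999, 0.005, 0.032]
ft_force: [-0.5, 0.6, 0.4]
width: 0.0856
```

```bash
python3 - <<'E'
from plan import *
plan([(.570,-.1735,.09,0.0,1),(.570,-.1735,.027,0.0,4)])
E
```

```text
now t22.32 [ 0.57   -0.1621  0.0907  0.0099] w0.0856 f [-0.5  0.6  0.4] tilt [ 0.063 -0.027 -0.998]
[-0.1, 11.4, 1.0, 0.6] 
[-1.0, -0.4, 15.7, -0.0] [-1.0, -0.4, 15.7, -0.0] [-1.0, -0.4, 15.7, -0.0] [-1.0, -0.4, 15.7, -0.0]
```

Request:
{"name": "apply_moves", "arguments": {
  "increments": [
    [1, 0, 7, 10, 0],
    [1, -1, 4, 10, 0],
    [1, 0, 0, 0, 0]
  ]
}}

```text
t: 22.7
eef_pos: [0.5693, -0.1764, 0.0694]
tool_rot: [0.015, 0.999, 0.004, 0.031]
ft_force: [-1.0, 0.1, -0.2]
width: 0.0855
```

```bash
python3 - <<'E'
from plan import *
plan([(.570,-.1735,.027,0.0,3)])
E
```

```text
now t22.70 [ 0.5693 -0.1764  0.0694  0.0093] w0.0855 f [-1.   0.1 -0.2] tilt [ 0.062 -0.029 -0.998]
[-0.6, -1.4, 14.1, 0.2] [-0.6, -1.4, 14.1, 0.2] [-0.6, -1.4, 14.1, 0.2]
```

Request:
{"name": "apply_moves", "arguments": {
  "increments": [
    [1, -0.5, -1, 14, 0],
    [1, -0.5, -1, 14, 0],
    [1, -0.5, -1, 13, 0],
    [1, 0, 0, 0, 0]
  ]
}}

```text
t: 23.2
eef_pos: [0.5694, -0.1759, 0.0245]
tool_rot: [0.014, 0.999, 0.003, 0.03]
ft_force: [-0.4, 0.2, -0.1]
width: 0.0853
```

```bash
python3 - <<'E'
from plan import *
plan([(.570,-.1735,.027,0.0,1)])
T=arm.camera('top');S=arm.camera('scene')
crop(S,265,150,80,70,8,'s10.png')
E
```

```text
now t23.20 [ 0.5694 -0.1759  0.0245  0.0068] w0.0853 f [-0.4  0.2 -0.1] tilt [ 0.061 -0.029 -0.998]
[0.8, -2.3, -2.5, 0.4]
```

View pics/s10.png

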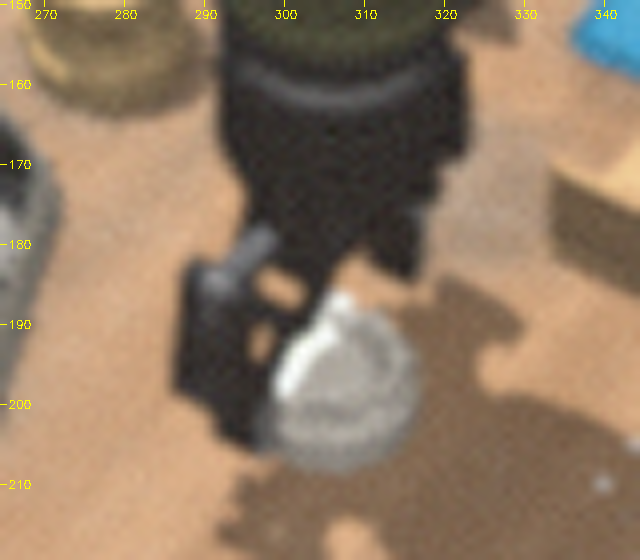

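The fingers straddle the cast's sides, with the near one at (293,200). Small centring move, then grip and lift.

Request:
{"name": "apply_moves", "arguments": {
  "increments": [
    [1, 1, -2, -2, 0],
    [-1, 0, 0, 0, 0],
    [-1, 0, 0, 0, 0],
    [-1, 0, 0, 0, 0],
    [-1, 0, 0, 0, 0]
  ],
  "grip_force": 40
}}

```text
t: 23.92
eef_pos: [0.5729, -0.1738, 0.0311]
tool_rot: [0.016, 0.999, 0.003, 0.033]
ft_force: [-0.4, 0.7, -0.7]
width: 0.0556
```

```bash
python3 - <<'E'
from plan import *
plan([])
E
```

```text
now t23.93 [ 0.5729 -0.1738  0.0311  0.0074] w0.0556 f [-0.4  0.7 -0.7] tilt [ 0.066 -0.031 -0.997]
```

Request:
{"name": "apply_moves", "arguments": {
  "increments": [
    [-1, 1, 0, -20, 0],
    [-1, 2, 0, -30, 0],
    [-1, 3, 0, -40, 0],
    [-1, 2, 0, -30, 0]
  ]
}}

```text
t: 24.42
eef_pos: [0.5713, -0.1695, 0.1549]
tool_rot: [0.015, 0.999, 0.003, 0.031]
ft_force: [0.1, -0.3, -1.9]
width: 0.0552
```

```bash
python3 - <<'E'
from plan import *
# cast centre = 12 mm toward -x of TCP along cast x
x,y=c2w(-.017+.012,0);print(x,y)
plan([(x,y,.14,.166,7)])
S=arm.camera('scene');crop(S,265,120,90,80,8,'s11.png')
E
```

```text
0.520468731950832 0.08217380666472368
now t24.43 [ 0.5713 -0.1695  0.1549  0.0077] w0.0552 f [ 0.1 -0.3 -1.9] tilt [ 0.062 -0.029 -0.998]
[-7.1, -36.0, 0.6, -1.3] [-6.3, -36.2, 0.6, -1.3] [-5.5, -36.3, 0.6, -1.3] [-4.6, -36.4, 0.6, -1.3] [-3.8, -36.5, 0.6, -1.3] [-3.0, -36.6, 0.6, -1.3] [-2.2, -36.7, 0.6, -1.3]
```

View pics/s11.png

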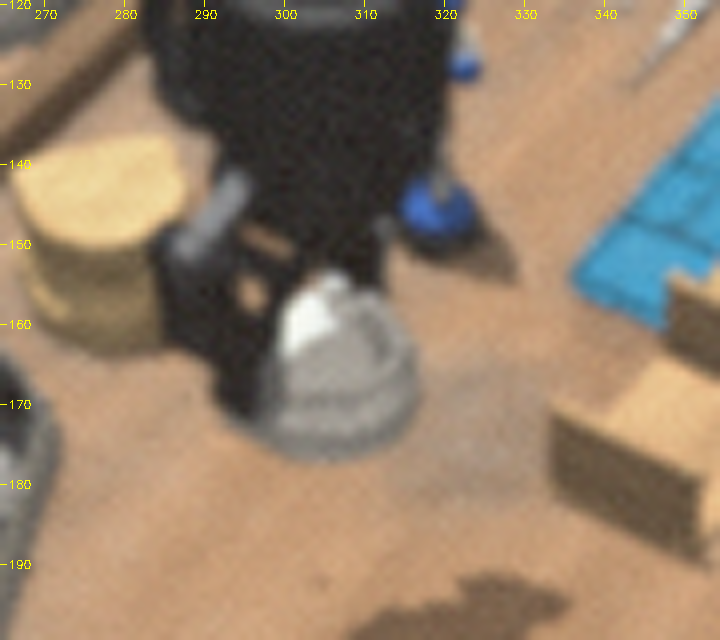

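```bash
python3 - <<'E'
from plan import *
T=arm.camera('top');S=arm.camera('scene')
def w(q,p):
    c,s=np.cos(q[2]),np.sin(q[2]);p=np.array(p,float)
    return np.c_[q[0]+c*p[:,0]-s*p[:,1],q[1]+s*p[:,0]+c*p[:,1],p[:,2]]
P=[(.055,.075,.044),(.055,-.075,.044),(-.055,-.075,.044),(-.055,.075,.044)]
oT=np.array([(214.3,176),(272.8,171.5),(275.5,212.5),(215.5,217.7)]);oS=np.array([(224.5,278.5),(254.5,233),(293,247)])
f=lambda q:np.r_[(proj(T,w(q,P))-oT).ravel(),(proj(S,w(q,P[:3]))-oS).ravel()]
r=least_squares(f,[.52,.08,.16]);print(r.x,r.fun.round(1));
for q in (r.x,np.r_[CASE,CY]):
    print(w(q,[(-.017,0,.008)]),proj(T,w(q,[(.016,.037,.013),(-.05,.037,.013),(.016,-.037,.013),(-.05,-.037,.013)])).round(1).tolist())
crop(T,205,165,80,60,9,'t12.png')
E
```

```text
[0.52640414 0.08372759 0.15836494] [-0.2 -0.5  0.7 -0.9  0.8  0.8  0.1  0.6 -1.4  1.  -0.3 -0.3  1.   0.3]
[[0.50961687 0.08104662 0.008     ]] [[232.0, 192.2], [233.1, 217.5], [260.8, 189.9], [262.3, 215.1]]
[[0.50863369 0.08019094 0.008     ]] [[232.2, 192.8], [233.5, 218.0], [261.0, 190.1], [262.7, 215.3]]
```

View pics/t12.png

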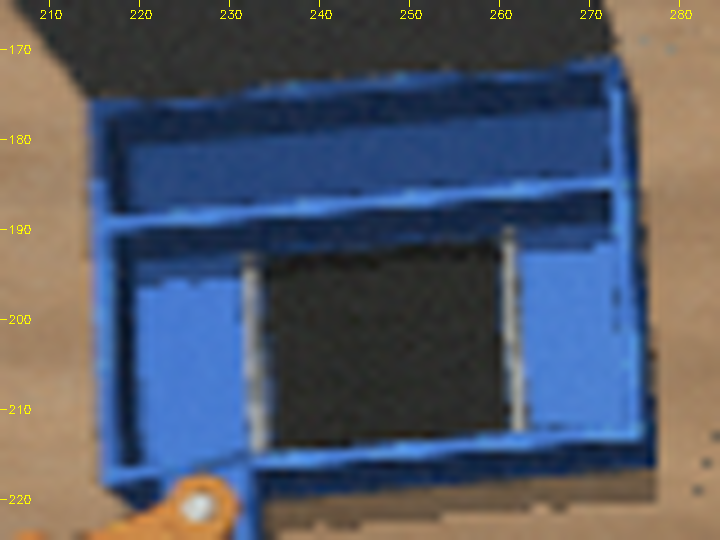

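The recess ribs match the case pose; the recess centre is at about (0.509, 0.0805). Now I'll carry the cast over.

```bash
python3 - <<'E'
from plan import *
x,y=c2w(-.002,0);print(x,y)
plan([(x,y,.15,.166+.007,7)])
E
```

```text
0.5234274927803327 0.08266952266588948
now t24.57 [ 0.5722 -0.1698  0.1548  0.0076] w0.0555 f [-0.5  0.9 -1.3] tilt [ 0.064 -0.03  -0.997]
[-6.7, -36.1, -0.8, -1.4] [-5.9, -36.3, -0.8, -1.4] [-5.0, -36.4, -0.8, -1.4] [-4.1, -36.5, -0.8, -1.4] [-3.3, -36.6, -0.8, -1.4] [-2.4, -36.7, -0.8, -1.4] [-1.5, -36.7, -0.8, -1.4]
```

Request:
{"name": "apply_moves", "arguments": {
  "increments": [
    [-1, -15, -30, 0, -1.4],
    [-1, -12, -36, 0, -1.4],
    [-1, -8, -36, 0, -1.4],
    [-1, -3, -36, 0, -1.4],
    [-1, 3, -36, 0, -1.4],
    [-1, 4, -30, 0, -1.4],
    [-1, 0, -20, 0, -1.4],
    [-1, 0, 0, 0, 0]
  ]
}}

```text
t: 25.58
eef_pos: [0.5162, 0.0574, 0.1372]
tool_rot: [0.017, 0.995, 0.09, 0.024]
ft_force: [0.4, -0.2, -1.6]
width: 0.0553
```

```bash
python3 - <<'E'
from plan import *
x,y=c2w(-.002,0)
plan([(x,y,.10,.173,3)])
S=arm.camera('scene');crop(S,200,190,110,100,7,'s13.png')
E
```

```text
now t25.57 [0.5162 0.0574 0.1372 0.1818] w0.0553 f [ 0.4 -0.2 -1.6] tilt [ 0.051 -0.03  -0.998]
[3.3, -8.3, 12.2, 0.2] [3.3, -8.3, 12.2, 0.2] [3.3, -8.3, 12.2, 0.2]
```

View pics/s13.png

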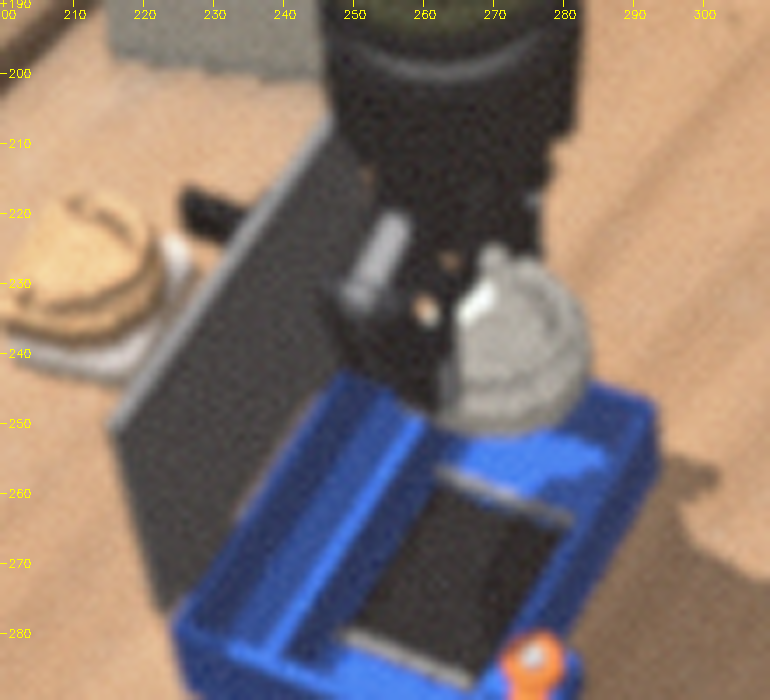

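The cast hangs above the case at scene (275,235), level, front to the latch side, and the lid is still open behind it. I'll align and lower.

Request:
{"name": "apply_moves", "arguments": {
  "increments": [
    [-1, 4, -9, 8, 0],
    [-1, 3, -8, 10, 0],
    [-1, 2, -6, 10, 0],
    [-1, 0, 0, 5, 0],
    [-1, 0, 0, 0, 0]
  ]
}}

```text
t: 26.25
eef_pos: [0.5234, 0.0767, 0.1]
tool_rot: [0.018, 0.996, 0.086, 0.023]
ft_force: [-0.4, 0.0, -0.2]
width: 0.0553
```

```bash
python3 - <<'E'
from plan import *
x,y=c2w(-.002,0)
plan([(x,y,.085,.173,2)])
S=arm.camera('scene');crop(S,200,210,110,95,7,'s14.png')
E
```

```text
now t26.25 [0.5234 0.0767 0.1    0.1737] w0.0553 f [-0.4  0.  -0.2] tilt [ 0.049 -0.032 -0.998]
[0.2, -3.2, 7.4, 0.0] [0.2, -3.2, 7.4, 0.0]
```

View pics/s14.png

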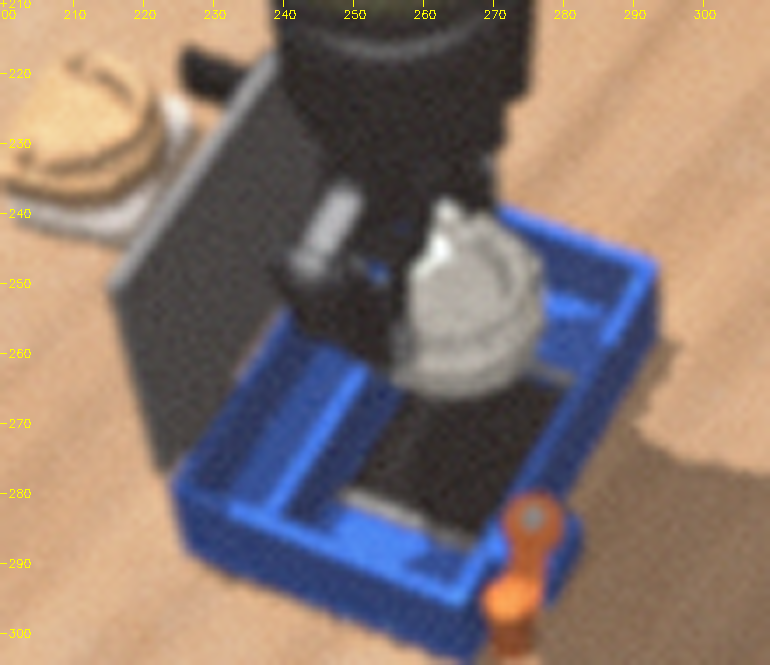

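```bash
python3 - <<'E'
from plan import *
S=arm.camera('scene')
a=np.linspace(-np.pi/2,np.pi/2,41)
O=np.r_[[(.028,.03),(.028,-.03)],np.c_[-.028*np.cos(a),.03*np.sin(a)]]
P=np.r_[np.c_[O,0*O[:,0]],np.c_[O,0*O[:,0]+.018]]
def ext(x,y,z,yaw):
    c,s=np.cos(yaw),np.sin(yaw);p=proj(S,np.c_[x+c*P[:,0]-s*P[:,1],y+s*P[:,0]+c*P[:,1],P[:,2]+z])
    return p[:,0].max().round(1),p[:,1].max().round(1),p[p[:,1].argmax(),0].round(1)
print('bench pred',ext(.558,-.1735,0,0),'obs 317.5 208.8 306.5')
for dx in(.010,.015,.020):
  x,y=np.array([.5234,.0767])-dx*np.array([np.cos(CY),np.sin(CY)])
  print(dx,ext(x,y,.069,.17),'obs 277.5 266.3 265')
E
```

```text
bench pred (np.float64(318.6), np.float64(210.0), np.float64(307.4)) obs 317.5 208.8 306.5
0.01 (np.float64(277.4), np.float64(267.5), np.float64(263.9)) obs 277.5 266.3 265
0.015 (np.float64(279.4), np.float64(268.2), np.float64(265.9)) obs 277.5 266.3 265
0.02 (np.float64(281.3), np.float64(268.9), np.float64(267.8)) obs 277.5 266.3 265
```

The offset check agrees at about 14 mm. Lowering into the recess.

Request:
{"name": "apply_moves", "arguments": {
  "increments": [
    [-1, 0, -4, 8, 0],
    [-1, 0, -2, 10, 0],
    [-1, 0, 0, 10, 0],
    [-1, 0, 0, 4, 0],
    [-1, 0, 0, 0, 0]
  ]
}}

```text
t: 26.98
eef_pos: [0.5245, 0.0816, 0.0664]
tool_rot: [0.018, 0.996, 0.086, 0.024]
ft_force: [0.2, -0.6, -0.6]
width: 0.0552
```

```bash
python3 - <<'E'
from plan import *
x,y=c2w(-.003,0)
plan([(x,y,.045,.173,2)])
S=arm.camera('scene');crop(S,200,210,110,95,7,'s15.png')
E
```

```text
now t26.98 [0.5245 0.0816 0.0664 0.1729] w0.0552 f [ 0.2 -0.6 -0.6] tilt [ 0.05  -0.032 -0.998]
[-1.4, -1.1, 10.6, -0.0] [-1.4, -1.1, 10.6, -0.0]
```

View pics/s15.png

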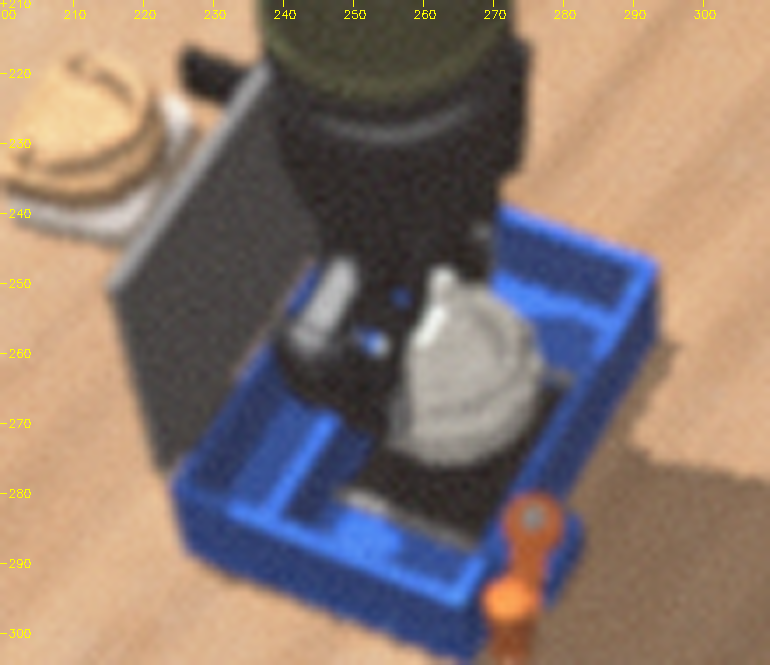

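The cast is just entering the compartment at (262,265). I'll continue in small steps and watch the force.

Request:
{"name": "apply_moves", "arguments": {
  "increments": [
    [-1, -1.5, -1, 8, 0],
    [-1, -1, -0.5, 8, 0],
    [-1, 0, 0, 3, 0]
  ]
}}

```text
t: 27.4
eef_pos: [0.5231, 0.082, 0.0468]
tool_rot: [0.018, 0.996, 0.086, 0.024]
ft_force: [0.4, -0.3, -0.9]
width: 0.0557
```

Request:
{"name": "apply_moves", "arguments": {
  "increments": [
    [-1, 0, 0, 3, 0],
    [-1, 0, 0, 2, 0]
  ]
}}

```text
t: 27.65
eef_pos: [0.5235, 0.0818, 0.0414]
tool_rot: [0.018, 0.996, 0.086, 0.024]
ft_force: [0.2, 0.1, -1.4]
width: 0.0553
```

Request:
{"name": "apply_moves", "arguments": {
  "increments": [
    [-1, 0, 0, 2, 0],
    [-1, 0, 0, 1.5, 0]
  ]
}}

```text
t: 27.9
eef_pos: [0.5238, 0.0818, 0.0385]
tool_rot: [0.018, 0.996, 0.086, 0.024]
ft_force: [-5.7, -1.2, 14.8]
width: 0.0555
```

Contact at the expected height (0.0385). I'll release gently and raise.

Request:
{"name": "apply_moves", "arguments": {
  "increments": [
    [0.5, 0, 0, 0, 0],
    [0.7, 0, 0, 0, 0],
    [0.7, 0, 0, 0, 0],
    [0.7, 0, 0, -15, 0],
    [0.7, 0, 0, -30, 0],
    [0.7, -5, 0, -40, 0],
    [0.7, -5, 30, -20, 0],
    [0.7, -5, 55, 0, 0],
    [0.7, -5, 55, 0, 0]
  ]
}}

```text
t: 29.02
eef_pos: [0.5249, -0.0523, 0.1583]
tool_rot: [0.018, 0.995, 0.092, 0.029]
ft_force: [0.7, 0.8, -0.3]
width: 0.0727
```

```bash
python3 - <<'E'
from plan import *
plan([])
T=arm.camera('top');S=arm.camera('scene')
crop(T,190,145,100,85,7,'t16.png');crop(S,200,195,110,110,6,'s16.png')
E
```

```text
now t29.02 [ 0.5249 -0.0523  0.1583  0.1863] w0.0727 f [ 0.7  0.8 -0.3] tilt [ 0.06  -0.031 -0.998]
```

View pics/t16.png

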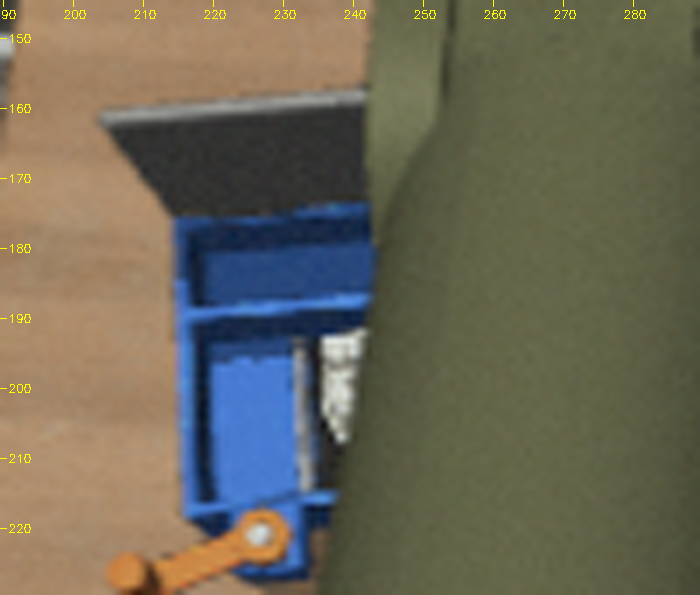

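View pics/s16.png

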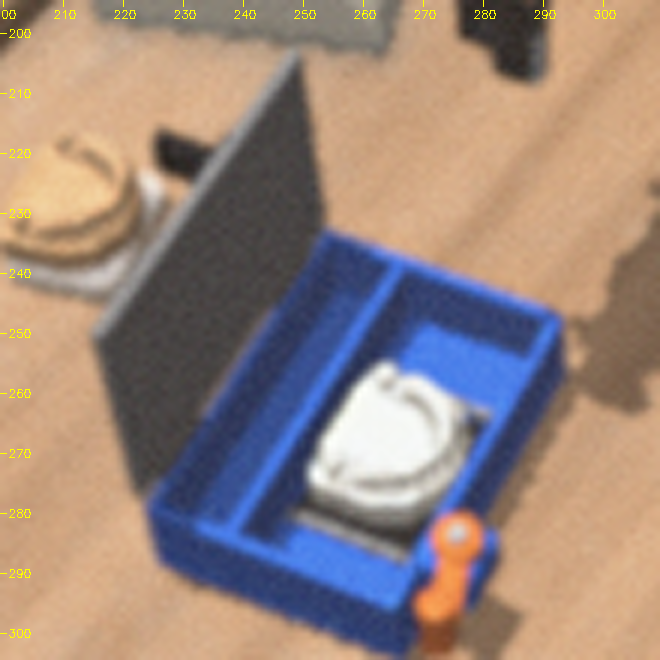

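The cast sits flat inside the recess at scene (266,268), between the ribs, with teeth to the latch. Lid next: I'll regrip the tab where it was released.

```bash
python3 - <<'E'
from plan import *
plan([(.58,.03,.22,.17,3),(.620,.0788,.215,.17,3),(.620,.0788,.14,.17,5)])
E
```

```text
now t29.12 [ 0.525  -0.0588  0.1579  0.1748] w0.0724 f [-0.3 -1.2 -1.4] tilt [ 0.059 -0.034 -0.998]
[24.3, -25.1, -20.6, 0.1] [24.2, -25.1, -20.6, 0.1] [24.2, -25.2, -20.6, 0.1] 
[15.8, -13.9, 1.9, -0.0] [15.8, -13.9, 1.9, -0.0] [15.8, -13.9, 1.9, -0.0] 
[-0.8, -0.7, 15.0, -0.0] [-0.8, -0.7, 15.0, -0.0] [-0.8, -0.7, 15.0, -0.0] [-0.8, -0.7, 15.0, -0.0] [-0.8, -0.7, 15.0, -0.0]
```

Request:
{"name": "apply_moves", "arguments": {
  "increments": [
    [0, 24, -22, -24, 0],
    [0, 24, -25, -22, 0],
    [0, 24, -25, -18, 0],
    [0, 16, -14, 0, 0],
    [0, 16, -14, 0, 0],
    [0, 13, -9, 0, 0],
    [0, 0, 0, 0, 0]
  ]
}}

```text
t: 30.0
eef_pos: [0.6198, 0.0759, 0.2314]
tool_rot: [0.019, 0.996, 0.085, 0.03]
ft_force: [-0.8, 0.7, -0.0]
width: 0.0426
```

```bash
python3 - <<'E'
from plan import *
plan([(.620,.0788,.2,.17,1),(.620,.0788,.14,.17,4)])
S=arm.camera('scene');T=arm.camera('top')
crop(S,180,165,120,110,6,'s17.png');crop(T,190,130,100,85,6,'t17.png')
E
```

```text
now t30.00 [0.6198 0.0759 0.2314 0.1715] w0.0426 f [-0.8  0.7 -0. ] tilt [ 0.064 -0.033 -0.997]
[-1.1, -4.2, 31.3, 0.1] 
[-0.9, -0.6, 15.0, -0.0] [-0.9, -0.6, 15.0, -0.0] [-0.9, -0.6, 15.0, -0.0] [-0.9, -0.6, 15.0, -0.0]
```

View pics/s17.png

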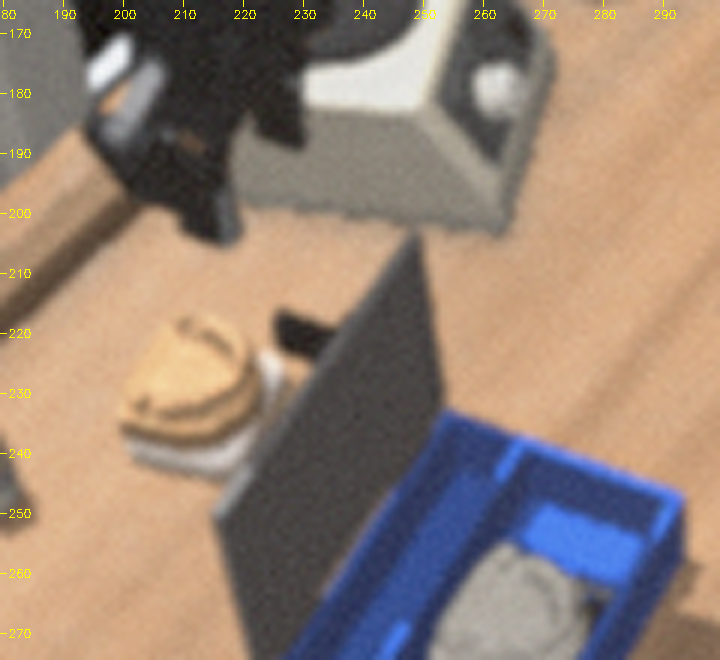

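The tab sits behind the lid at scene (230,219), and the gripper is above it. Descending.

Request:
{"name": "apply_moves", "arguments": {
  "increments": [
    [0, -1, -3, 20, 0],
    [0, -1, -1, 20, 0],
    [0, -1, 0, 20, 0],
    [0, -1, 0, 16, 0],
    [0, 0, 0, 8, 0],
    [0, 0, 0, 0, 0]
  ]
}}

```text
t: 30.85
eef_pos: [0.6175, 0.0712, 0.1385]
tool_rot: [0.021, 0.996, 0.082, 0.027]
ft_force: [0.0, 0.1, -0.4]
width: 0.0428
```

```bash
python3 - <<'E'
from plan import *
plan([(.620,.0788,.14,.17,1)])
S=arm.camera('scene');print(proj(S,(.6194,.0788,.1395)))
crop(S,180,165,120,110,6,'s18.png')
E
```

```text
now t30.85 [0.6175 0.0712 0.1385 0.1663] w0.0428 f [ 0.   0.1 -0.4] tilt [ 0.058 -0.037 -0.998]
[3.8, -7.0, -1.6, -0.2] 
[[225.26124508 219.57969928]]
```

View pics/s18.png

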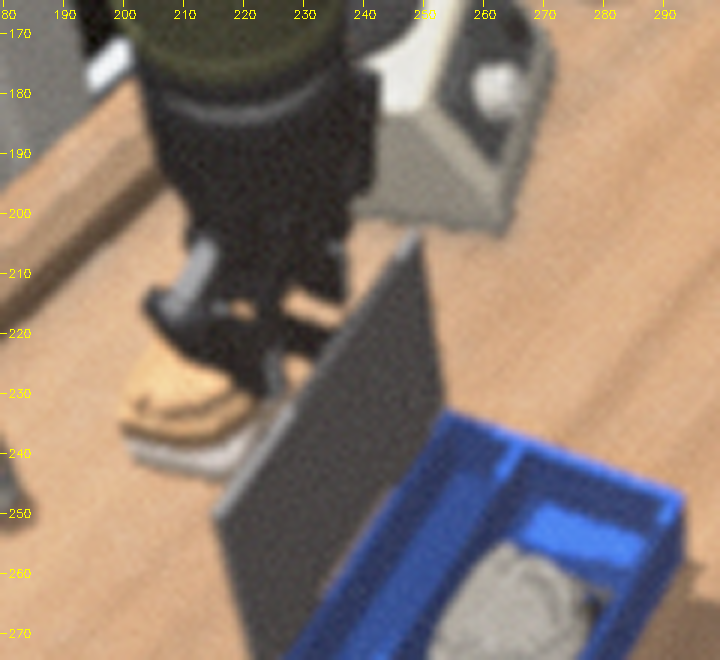

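The fingers straddle the tab. I'll centre, then grip.

Request:
{"name": "apply_moves", "arguments": {
  "increments": [
    [0, 2, -6, -1, 0],
    [-1, 0, 0, 0, 0],
    [-1, 0, 0, 0, 0],
    [-1, 0, 0, 0, 0],
    [-1, 0, 0, 0, 0]
  ],
  "grip_force": 25
}}

```text
t: 31.52
eef_pos: [0.62, 0.079, 0.142]
tool_rot: [0.02, 0.996, 0.082, 0.03]
ft_force: [0.4, -0.4, -0.5]
width: 0.0094
```

```bash
python3 lid.py 0.0 16
```

```text
lid est 1.672 r 0.1031 (0.0966) lat -0.0196
now t31.52 [0.62   0.079  0.142  0.1664] w0.0094 f [ 0.4 -0.4 -0.5] tilt [ 0.062 -0.035 -0.997]
[-10.0, 0.2, -4.0, -0.0] 
[-10.4, 0.1, -2.9, -0.0] 
[-10.6, 0.1, -1.8, -0.0] 
[-10.7, 0.0, -0.7, -0.0] 
[-10.8, -0.0, 0.4, -0.0] 
[-10.7, -0.1, 1.6, -0.0] 
[-10.4, -0.1, 2.7, -0.0] 
[-10.1, -0.2, 3.7, -0.0] 
[-9.7, -0.2, 4.8, -0.0] 
[-9.1, -0.3, 5.7, -0.0] 
[-8.5, -0.3, 6.7, -0.0] 
[-7.7, -0.3, 7.5, -0.0] 
[-6.9, -0.4, 8.3, -0.0] 
[-6.0, -0.4, 8.9, -0.0] 
[-5.0, -0.4, 9.5, -0.0] 
[-4.0, -0.5, 10.0, -0.0]
```

Request:
{"name": "apply_moves", "arguments": {
  "increments": [
    [-1, -10, 0, -3.5, 0],
    [-1, -10.5, 0, -2.5, 0],
    [-1, -10.5, 0, -1.5, 0],
    [-1, -10.5, 0, -0.5, 0]
  ]
}}

```text
t: 32.02
eef_pos: [0.5775, 0.0723, 0.1477]
tool_rot: [0.02, 0.996, 0.082, 0.032]
ft_force: [5.3, 0.0, -5.5]
width: 0.0097
```

```bash
python3 lid.py 0.0 11
```

```text
lid est 1.246 r 0.1019 (0.0966) lat -0.0192
now t32.02 [0.5775 0.0723 0.1477 0.1662] w0.0097 f [ 5.3  0.  -5.5] tilt [ 0.066 -0.034 -0.997]
[-11.5, -0.0, 0.6, -0.0] 
[-11.4, -0.1, 1.9, -0.0] 
[-11.1, -0.1, 3.1, -0.0] 
[-10.7, -0.2, 4.4, -0.0] 
[-10.1, -0.2, 5.5, -0.0] 
[-9.4, -0.3, 6.7, -0.0] 
[-8.6, -0.3, 7.7, -0.0] 
[-7.7, -0.4, 8.6, -0.0] 
[-6.7, -0.4, 9.4, -0.0] 
[-5.5, -0.4, 10.1, -0.0] 
[-4.4, -0.5, 10.7, -0.0]
```

Request:
{"name": "apply_moves", "arguments": {
  "increments": [
    [-1, -11.5, 0, 1.5, 0],
    [-1, -11.5, 0, 3, 0],
    [-1, -11, 0, 4, 0],
    [-1, -10.5, 0, 5, 0]
  ]
}}

```text
t: 32.52
eef_pos: [0.5337, 0.0652, 0.1334]
tool_rot: [0.019, 0.996, 0.082, 0.035]
ft_force: [3.3, 0.8, -0.8]
width: 0.0096
```

```bash
python3 lid.py 0.0 7
```

```text
lid est 0.780 r 0.1005 (0.0966) lat -0.0189
now t32.52 [0.5337 0.0652 0.1334 0.1666] w0.0096 f [ 3.3  0.8 -0.8] tilt [ 0.072 -0.033 -0.997]
[-9.8, -0.2, 5.4, -0.0] 
[-9.1, -0.3, 6.5, -0.0] 
[-8.3, -0.3, 7.5, -0.0] 
[-7.5, -0.4, 8.3, -0.0] 
[-6.5, -0.4, 9.1, -0.0] 
[-5.4, -0.4, 9.8, -0.0] 
[-4.3, -0.5, 10.3, -0.0]
```

Request:
{"name": "apply_moves", "arguments": {
  "increments": [
    [-1, -9.5, 0, 6, 0],
    [-1, -9, 0, 7, 0],
    [-1, -8, 0, 8, 0],
    [-1, -7, 0, 8.5, 0]
  ]
}}

```text
t: 33.02
eef_pos: [0.5007, 0.0598, 0.1001]
tool_rot: [0.018, 0.996, 0.083, 0.035]
ft_force: [3.2, 3.2, 0.3]
width: 0.0097
```

```bash
python3 lid.py 0.0 3
```

```text
lid est 0.304 r 0.0992 (0.0966) lat -0.0188
now t33.02 [0.5007 0.0598 0.1001 0.1673] w0.0097 f [3.2 3.2 0.3] tilt [ 0.073 -0.031 -0.997]
[-5.6, -0.4, 8.3, -0.0] 
[-4.7, -0.4, 8.8, -0.0] 
[-3.8, -0.4, 9.3, -0.0]
```

Request:
{"name": "apply_moves", "arguments": {
  "increments": [
    [-1, -5, 0, 8, 0],
    [-1, -4, 0, 9, 0],
    [-1, -3, 0, 6, 0]
  ]
}}

```text
t: 33.4
eef_pos: [0.4914, 0.0582, 0.078]
tool_rot: [0.019, 0.996, 0.083, 0.036]
ft_force: [-12.2, 0.9, 54.8]
width: 0.0094
```

```bash
python3 lid.py 0.0 1
```

```text
lid est 0.060 r 0.0980 (0.0966) lat -0.0189
now t33.40 [0.4914 0.0582 0.078  0.1677] w0.0094 f [-12.2   0.9  54.8] tilt [ 0.075 -0.031 -0.997]
[-2.1, -0.2, 5.4, -0.0]
```

A firm 55 N stop, so the lid is probably shut. I'll release and look.

Request:
{"name": "apply_moves", "arguments": {
  "increments": [
    [-1, 0, 0, 0, 0],
    [0, 0, 0, 0, 0],
    [0, 0, 0, 0, 0],
    [0, 0, 0, -25, 0],
    [0, 0, 0, -40, 0],
    [0, 0, 55, -20, 0],
    [0, 0, 60, 0, 0],
    [0, 0, 60, 0, 0]
  ]
}}

```text
t: 34.4
eef_pos: [0.5084, -0.1162, 0.1683]
tool_rot: [0.022, 0.995, 0.088, 0.028]
ft_force: [1.1, 0.6, 0.1]
width: 0.0428
```

```bash
python3 - <<'E'
from plan import *
plan([])
T=arm.camera('top');S=arm.camera('scene')
crop(T,190,145,100,85,7,'t19.png');crop(S,200,215,110,100,7,'s19.png')
E
```

```text
now t34.40 [ 0.5084 -0.1162  0.1683  0.1776] w0.0428 f [1.1 0.6 0.1] tilt [ 0.059 -0.039 -0.997]
```

View pics/t19.png

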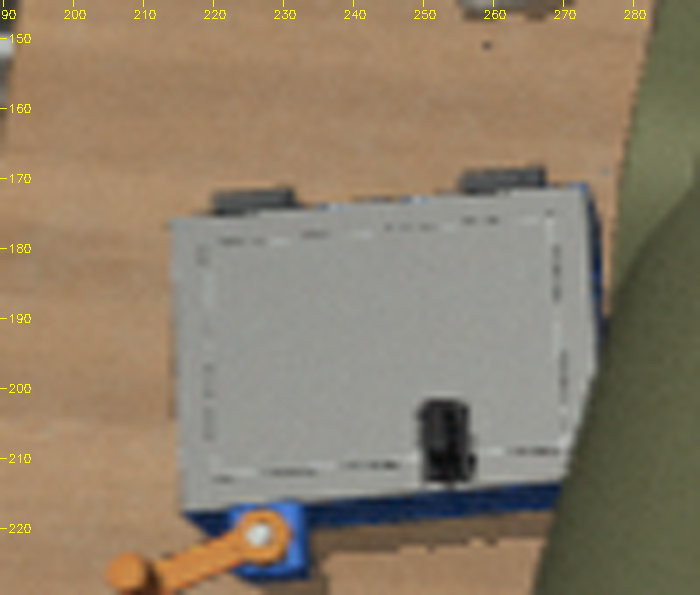

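View pics/s19.png

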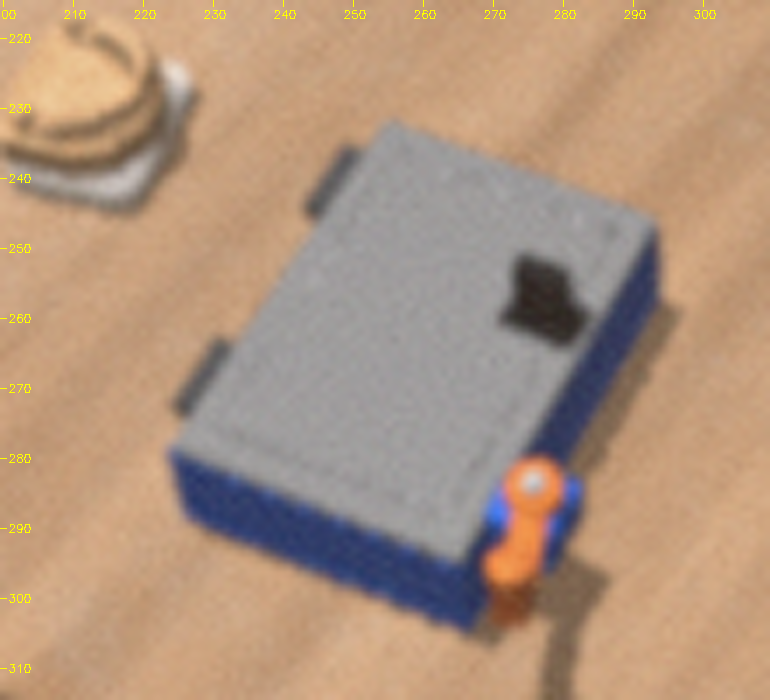

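The lid looks exactly as at the start: front corner at (266,294.5), tab unchanged, so it is shut. I'll locate the knob again.

```bash
python3 - <<'E'
from plan import *
T=arm.camera('top');S=arm.camera('scene')
k,e=tri(T,(207.8,226.3),S,(271.6,293.8));print(k,e)
p=c2w(-.067,.045);d=k[:2]-p;print(np.arctan2(d[1],d[0])-CY,np.hypot(*d))
for th in(1.7,1.75,1.8,1.85):
    q=p+.044*np.array([np.cos(th+CY),np.sin(th+CY)]);print(th,q,proj(T,(*q,.0875)),proj(S,(*q,.0875)))
plan([(.455,.155,.15,1.15,8)])
E
```

```text
[0.43339861 0.15521336 0.08819779] 0.0026527071749468494
1.8484074320322397 0.04307198116760368
1.7 [0.43908414 0.15840711] [[206.69311797 223.34997932]] [[269.20101643 293.99004539]]
1.75 [0.43699618 0.15771471] [[206.87106734 224.23750234]] [[270.17062279 294.21634588]]
1.8 [0.43494544 0.15691882] [[207.0943396  225.11353168]] [[271.15538388 294.39949688]]
1.85 [0.43293703 0.15602143] [[207.36243031 225.97585128]] [[272.15265067 294.53896911]]
now t34.60 [ 0.5079 -0.1157  0.1674  0.1731] w0.0428 f [-0.7  1.  -0.3] tilt [ 0.057 -0.037 -0.998]
[-0.8, -34.5, 0.5, -7.0] [3.4, -34.4, 0.5, -7.0] [7.6, -33.7, 0.5, -7.0] [11.6, -32.5, 0.5, -7.0] [15.5, -30.9, 0.5, -7.0] [19.1, -28.8, 0.5, -7.0] [22.5, -26.2, 0.5, -7.0] [25.5, -23.3, 0.5, -7.0]
```

```bash
python3 - <<'E'
from plan import *
plan([(.46,.10,.15,.7,6),(.434,.1555,.14,.9,3)])
E
```

```text
now t34.60 [ 0.5079 -0.1157  0.1674  0.1731] w0.0428 f [-0.7  1.  -0.3] tilt [ 0.057 -0.037 -0.998]
[-1.8, -36.9, 1.1, -5.0] [1.4, -36.9, 1.1, -5.0] [4.7, -36.6, 1.1, -5.0] [7.8, -36.1, 1.1, -5.0] [11.0, -35.3, 1.1, -5.0] [14.0, -34.2, 1.1, -5.0] 
[5.2, -19.9, 2.1, -3.8] [6.5, -19.5, 2.1, -3.8] [7.8, -19.0, 2.1, -3.8]
```

Request:
{"name": "apply_moves", "arguments": {
  "increments": [
    [0, -2, -37, 0, -5],
    [0, 1, -37, 0, -5],
    [0, 5, -37, 0, -5],
    [0, 8, -36, 0, -5],
    [0, 11, -35, 0, -5],
    [0, 14, -34, 0, -5],
    [0, 5, -20, 2, -4],
    [0, 6, -18, 2, -4],
    [0, 6, -12, 2, -4],
    [0, 0, 0, 0, 0]
  ]
}}

```text
t: 35.85
eef_pos: [0.4168, 0.1735, 0.1427]
tool_rot: [0.031, 0.882, 0.47, 0.014]
ft_force: [0.4, -0.5, -0.0]
width: 0.0428
```

```bash
python3 - <<'E'
from plan import *
plan([(.434,.1555,.13,.9,2),(.434,.1555,.082,.9,3)])
E
```

```text
now t35.85 [0.4168 0.1735 0.1427 0.9783] w0.0428 f [ 0.4 -0.5 -0. ] tilt [ 0.053 -0.042 -0.998]
[-2.6, 11.7, 7.2, 2.2] [-2.1, 11.8, 7.2, 2.2] 
[-0.0, -1.1, 16.0, -0.0] [-0.0, -1.1, 16.0, -0.0] [-0.0, -1.1, 16.0, -0.0]
```

Request:
{"name": "apply_moves", "arguments": {
  "increments": [
    [0, -2, 10, 7, 0],
    [0, -2, 8, 5, 0],
    [0, -1, 3, 2, 0],
    [0, 0, 0, 0, 0]
  ]
}}

```text
t: 36.35
eef_pos: [0.4341, 0.1527, 0.1288]
tool_rot: [0.031, 0.884, 0.467, 0.013]
ft_force: [0.1, 0.8, 0.1]
width: 0.0425
```

```bash
python3 - <<'E'
from plan import *
plan([(.434,.1555,.12,.97,1),(.434,.1555,.082,.97,3)])
E
```

```text
now t36.35 [0.4341 0.1527 0.1288 0.9721] w0.0425 f [0.1 0.8 0.1] tilt [ 0.052 -0.043 -0.998]
[2.3, -2.2, 8.6, 0.1] 
[0.1, -0.9, 12.6, -0.0] [0.1, -0.9, 12.6, -0.0] [0.1, -0.9, 12.6, -0.0]
```

Request:
{"name": "apply_moves", "arguments": {
  "increments": [
    [0, 2, -3, 10, 0],
    [0, 0, -1, 13, 0],
    [0, 0, -1, 12, 0],
    [0, 0, -1, 9, 0],
    [0, 0, 0, 0, 0]
  ]
}}

```text
t: 36.98
eef_pos: [0.4315, 0.1563, 0.0806]
tool_rot: [0.031, 0.884, 0.467, 0.012]
ft_force: [0.3, 0.1, 0.1]
width: 0.043
```

```bash
python3 - <<'E'
from plan import *
plan([(.434,.1555,.082,.97,1)])
S=arm.camera('scene');crop(S,230,240,80,75,8,'s20.png')
E
```

```text
now t36.98 [0.4315 0.1563 0.0806 0.9727] w0.0430 f [0.3 0.1 0.1] tilt [ 0.05  -0.043 -0.998]
[0.8, 2.6, -1.3, 0.2]
```

View pics/s20.png

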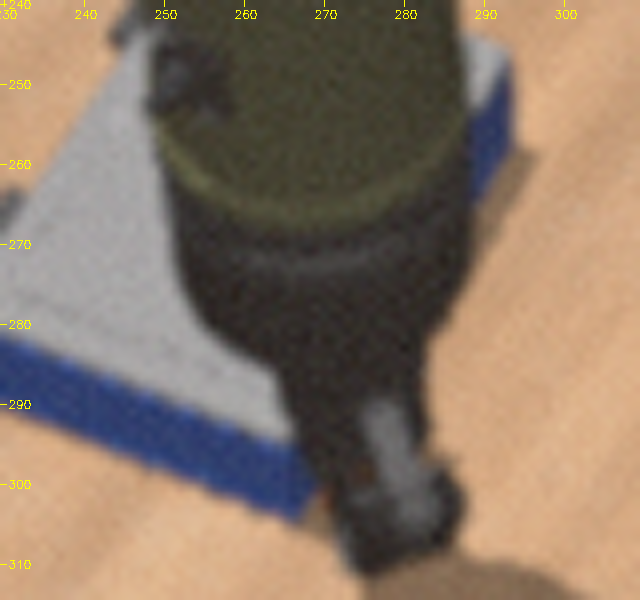

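The knob is just visible (orange at (273,300)) between the fingers. Gripping.

Request:
{"name": "apply_moves", "arguments": {
  "increments": [
    [0, 1, 2, -1, 0],
    [-1, 0, 0, 0, 0],
    [-1, 0, 0, 0, 0],
    [-1, 0, 0, 0, 0],
    [-1, 0, 0, 0, 0]
  ],
  "grip_force": 40
}}

```text
t: 37.65
eef_pos: [0.4333, 0.1584, 0.0829]
tool_rot: [0.029, 0.884, 0.467, 0.013]
ft_force: [0.1, -0.4, -1.7]
width: 0.0127
```

```bash
sed -i 's/.0815,p\[3\]/p[2],p[3]/' lat.py; python3 lat.py 0.05 14 .6
```

```text
latch 1.8203425872611054 0.04602328276454642
now t37.65 [0.4333 0.1584 0.0829 0.9727] w0.0127 f [ 0.1 -0.4 -1.7] tilt [ 0.05  -0.039 -0.998]
[4.1, 4.2, 0.2, 4.3] 
[4.5, 3.5, 0.2, 4.3] 
[4.3, 3.7, 0.3, 4.3] 
[4.1, 4.0, 0.3, 4.3] 
[3.9, 4.2, 0.3, 4.3] 
[3.6, 4.3, 0.3, 4.3] 
[3.4, 4.5, 0.4, 4.3] 
[3.2, 4.7, 0.4, 4.3] 
[2.9, 4.9, 0.4, 4.3] 
[2.7, 5.0, 0.4, 4.3] 
[2.4, 5.1, 0.4, 4.3] 
[2.2, 5.2, 0.3, 4.3] 
[1.9, 5.3, 0.3, 4.3] 
[1.6, 5.4, 0.3, 4.3]
```

Request:
{"name": "apply_moves", "arguments": {
  "increments": [
    [-1, 5, 4, 0, 4.5],
    [-1, 5, 4, 0, 4.5],
    [-1, 5, 4, 0, 4.5],
    [-1, 4.5, 4, 0, 4.5]
  ]
}}

```text
t: 38.15
eef_pos: [0.4525, 0.1631, 0.0828]
tool_rot: [0.025, 0.948, 0.317, 0.011]
ft_force: [1.0, 2.7, -2.4]
width: 0.0121
```

```bash
python3 lat.py 0.05 9 .6
```

```text
latch 1.3922130263311734 0.04682826932596515
now t38.15 [0.4525 0.1631 0.0828 0.6461] w0.0121 f [ 1.   2.7 -2.4] tilt [ 0.037 -0.041 -0.998]
[3.9, 5.9, 0.3, 5.1] 
[4.7, 4.8, 0.3, 5.1] 
[4.4, 5.0, 0.3, 5.1] 
[4.1, 5.3, 0.4, 5.1] 
[3.8, 5.5, 0.4, 5.1] 
[3.4, 5.7, 0.4, 5.1] 
[3.1, 5.9, 0.4, 5.1] 
[2.7, 6.1, 0.4, 5.1] 
[2.4, 6.3, 0.3, 5.1]
```

Request:
{"name": "apply_moves", "arguments": {
  "increments": [
    [-1, 5, 6, 0, 5],
    [-1, 5, 5.5, 0, 5],
    [-1, 4.5, 5.5, 0, 5],
    [-1, 4.5, 5.5, 0, 5]
  ]
}}

```text
t: 38.65
eef_pos: [0.4767, 0.1572, 0.083]
tool_rot: [0.019, 0.99, 0.142, 0.012]
ft_force: [-1.0, 0.6, -1.5]
width: 0.0123
```

```bash
python3 lat.py 0.03 6 .6
```

```text
latch 0.8593880406026616 0.047799769109162636
now t38.65 [0.4767 0.1572 0.083  0.2859] w0.0123 f [-1.   0.6 -1.5] tilt [ 0.03  -0.035 -0.999]
[1.8, 6.7, 0.3, 4.8] 
[3.6, 5.1, 0.3, 4.8] 
[3.3, 5.3, 0.3, 4.8] 
[3.0, 5.4, 0.3, 4.8] 
[2.7, 5.6, 0.3, 4.8] 
[2.4, 5.7, 0.3, 4.8]
```

Request:
{"name": "apply_moves", "arguments": {
  "increments": [
    [-1, 3, 7, 0, 3],
    [-1, 3.5, 6, 0, 3],
    [-1, 3, 6, 0, 3],
    [-1, 2.5, 6, 0, 3]
  ]
}}

```text
t: 39.15
eef_pos: [0.4924, 0.1436, 0.0832]
tool_rot: [0.011, 0.999, 0.035, 0.014]
ft_force: [1.7, 4.6, -4.0]
width: 0.0122
```

```bash
python3 lat.py 0.0 3 .2
```

```text
latch 0.4263586453835395 0.048788814187797784
now t39.15 [0.4924 0.1436 0.0832 0.071 ] w0.0122 f [ 1.7  4.6 -4. ] tilt [ 0.028 -0.02  -0.999]
[-0.5, 7.6, 0.2, 1.6] 
[2.1, 6.0, 0.2, 1.6] 
[1.4, 6.2, 0.2, 1.6]
```

Request:
{"name": "apply_moves", "arguments": {
  "increments": [
    [-1, 0.5, 7, 0, 0],
    [-1, 1, 6.5, 0, 0],
    [-1, 1, 6.5, 0, 0]
  ]
}}

```text
t: 39.52
eef_pos: [0.4991, 0.1332, 0.0834]
tool_rot: [0.002, 0.999, 0.036, 0.019]
ft_force: [0.5, 10.5, -6.9]
width: 0.0124
```

```bash
python3 lat.py -0.02 2 .2
```

```text
latch 0.1777329146133015 0.05019666136155988
now t39.52 [0.4991 0.1332 0.0834 0.0724] w0.0124 f [ 0.5 10.5 -6.9] tilt [ 0.037 -0.002 -0.999]
[-4.0, 5.7, -0.1, 1.1] 
[0.6, 4.4, 0.0, 1.1]
```

Request:
{"name": "apply_moves", "arguments": {
  "increments": [
    [-1, -2, 4.5, 0, 0],
    [-1, -1, 4, 0, 0]
  ]
}}

```text
t: 39.78
eef_pos: [0.499, 0.1328, 0.0837]
tool_rot: [-0.005, 0.999, 0.037, 0.023]
ft_force: [2.7, 10.2, -8.5]
width: 0.0126
```

```bash
python3 lat.py -0.02 2 .2
```

```text
latch 0.17095643340112568 0.04994400318380565
now t39.77 [0.499  0.1328 0.0837 0.0734] w0.0126 f [ 2.7 10.2 -8.5] tilt [ 0.045  0.013 -0.999]
[-3.8, 5.5, -0.2, 1.1] 
[0.6, 4.3, -0.0, 1.1]
```

The lever has stopped at an estimated 0.17 rad and the tool tilts instead. I'll release and look.

Request:
{"name": "apply_moves", "arguments": {
  "increments": [
    [0, 0, 0, 0, 0],
    [0, 0, 0, 0, 0],
    [0, 0, 0, -20, 0],
    [0, 0, 0, -40, 0],
    [0, 0, 50, -20, 0],
    [0, 0, 60, 0, 0],
    [0, 0, 60, 0, 0],
    [0, 0, 60, 0, 0]
  ]
}}

```text
t: 40.78
eef_pos: [0.5156, -0.1027, 0.1684]
tool_rot: [-0.002, 0.999, 0.042, 0.026]
ft_force: [0.8, 0.2, 0.0]
width: 0.0427
```

```bash
python3 - <<'E'
from plan import *
plan([])
T=arm.camera('top');S=arm.camera('scene')
crop(T,200,160,90,75,8,'t21.png');crop(S,200,215,110,100,7,'s21.png')
E
```

```text
now t40.77 [ 0.5156 -0.1027  0.1684  0.0843] w0.0427 f [0.8 0.2 0. ] tilt [ 0.051  0.006 -0.999]
```

View pics/t21.png

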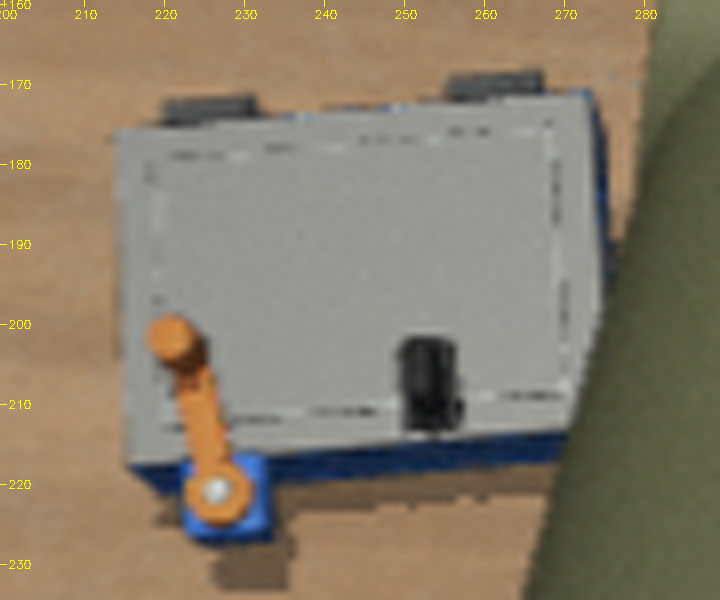

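View pics/s21.png

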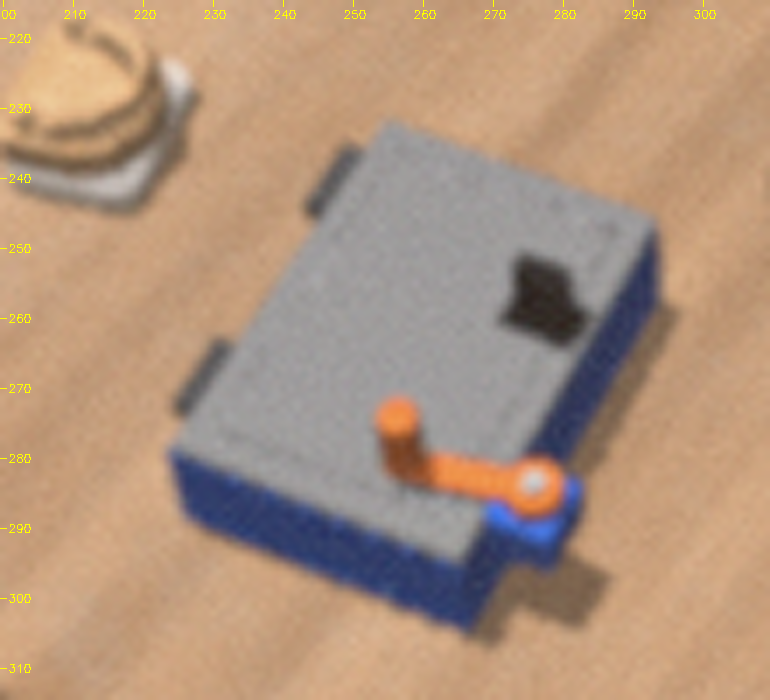

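```bash
python3 - <<'E'
from plan import *
T=arm.camera('top');S=arm.camera('scene')
k,e=tri(T,(220.5,201.5),S,(256.4,273.8));print(k,e)
for p in (c2w(-.067,.045),np.array([.4536,.1175])):
    d=k[:2]-p;print(np.arctan2(d[1],d[0])-CY,np.hypot(*d))
p=c2w(-.067,.045)
for th in(0,.1,.2,.3):
    q=p+.044*np.array([np.cos(th+CY),np.sin(th+CY)]);print(th,proj(T,(*q,.0875)).round(1),proj(S,(*q,.0875)).round(1))
# lever direction in top picture: pivot->lever foot
plan([])
E
```

```text
[0.49424318 0.13211949 0.08672894] 0.0003738506702623529
0.19121434449719818 0.045211941104324756
0.17929297230139338 0.04319256692223103
0 [[224.  201.3]] [[258.2 270.7]]
0.1 [[222.2 201.6]] [[257.4 272.2]]
0.2 [[220.4 202. ]] [[256.8 273.8]]
0.3 [[218.7 202.6]] [[256.3 275.5]]
now t40.98 [ 0.5152 -0.1021  0.1676  0.0803] w0.0423 f [-0.7  0.8 -0.9] tilt [ 0.05   0.007 -0.999]
```

The latch is at about 0.19 rad from two views, inside the limit of 0.35 but not fully back. There is time, so I'll nudge the knob the rest of the way with closed fingers from its +y side.

```bash
python3 - <<'E'
from plan import *
plan([(.496,.172,.16,.12,6),(.496,.172,.082,.12,5)])
E
```

```text
now t40.98 [ 0.5152 -0.1021  0.1676  0.0803] w0.0423 f [-0.7  0.8 -0.9] tilt [ 0.05   0.007 -0.999]
[0.4, -45.8, 1.4, -0.4] [0.7, -45.8, 1.4, -0.4] [1.0, -45.8, 1.4, -0.4] [1.3, -45.8, 1.4, -0.4] [1.6, -45.8, 1.4, -0.4] [1.9, -45.7, 1.4, -0.4] 
[-0.8, 0.0, 15.6, -0.0] [-0.8, 0.0, 15.6, -0.0] [-0.8, 0.0, 15.6, -0.0] [-0.8, 0.0, 15.6, -0.0] [-0.8, 0.0, 15.6, -0.0]
```

Request:
{"name": "apply_moves", "arguments": {
  "increments": [
    [-1, 0, -46, 0, 0],
    [-1, 0, -46, 0, 0],
    [-1, 1, -46, 0, 0],
    [-1, 1, -46, 0, 0],
    [-1, 1, -46, 0, 0],
    [-1, 1, -36, 0, 0],
    [-1, 0, 0, 0, 0],
    [-1, 0, 0, 0, 0]
  ]
}}

```text
t: 41.98
eef_pos: [0.4927, 0.1814, 0.1703]
tool_rot: [-0.002, 0.998, 0.049, 0.026]
ft_force: [0.2, -0.6, 1.1]
width: 0.0002
```

```bash
python3 - <<'E'
from plan import *
plan([(.497,.172,.14,.12,1),(.497,.172,.082,.12,4)])
E
```

```text
now t41.98 [0.4927 0.1814 0.1703 0.0972] w0.0002 f [ 0.2 -0.6  1.1] tilt [ 0.053  0.006 -0.999]
[1.8, 9.8, 30.5, -1.3] 
[-0.8, -0.0, 14.5, -0.0] [-0.8, -0.0, 14.5, -0.0] [-0.8, -0.0, 14.5, -0.0] [-0.8, -0.0, 14.5, -0.0]
```

Request:
{"name": "apply_moves", "arguments": {
  "increments": [
    [-1, 1, 2, 25, 0],
    [-1, 0, 2, 25, 0],
    [-1, -1, 0, 20, 0],
    [-1, -1, 0, 12, 0],
    [-1, 0, 0, 0, 0]
  ]
}}

```text
t: 42.6
eef_pos: [0.4977, 0.1726, 0.0868]
tool_rot: [0.0, 0.999, 0.045, 0.027]
ft_force: [0.8, -0.8, 0.6]
width: -0.0001
```

```bash
python3 - <<'E'
from plan import *
plan([])
S=arm.camera('scene');T=arm.camera('top');crop(S,200,215,110,100,7,'s22.png')
E
```

```text
now t42.60 [0.4977 0.1726 0.0868 0.0911] w-0.0001 f [ 0.8 -0.8  0.6] tilt [ 0.055  0.002 -0.998]
```

View pics/s22.png

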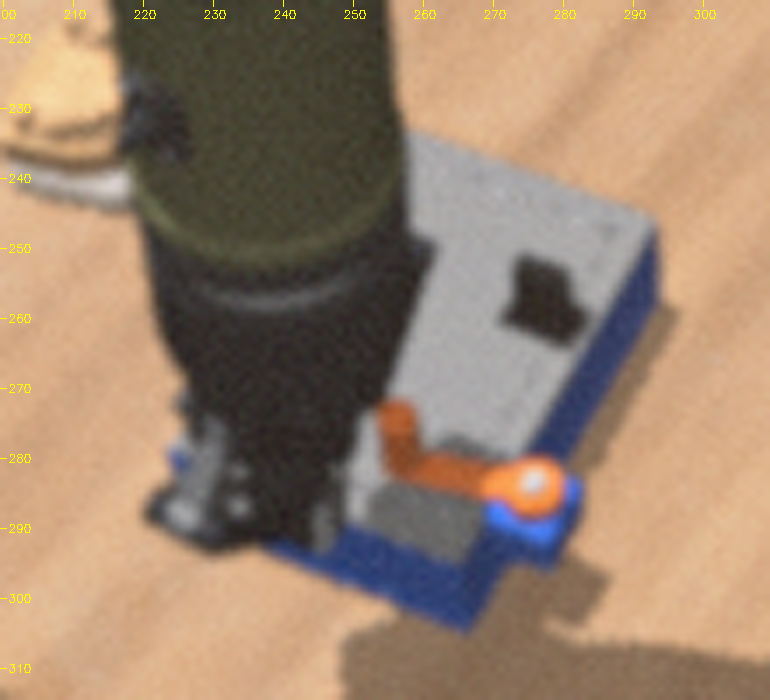

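The closed fingers stand beside the knob at (245,285). I'll push towards -y in steps.

Request:
{"name": "apply_moves", "arguments": {
  "increments": [
    [-1, 0, 6, 1, 0],
    [-1, 0, 6, 1, 0],
    [-1, 0, 4, 0, 0]
  ]
}}

```text
t: 43.08
eef_pos: [0.5016, 0.1566, 0.0878]
tool_rot: [-0.0, 0.998, 0.046, 0.03]
ft_force: [-0.9, -0.1, 0.2]
width: -0.0003
```

Request:
{"name": "apply_moves", "arguments": {
  "increments": [
    [-1, 0, 5, 0, 0],
    [-1, 0, 4, 0, 0]
  ]
}}

```text
t: 43.32
eef_pos: [0.5034, 0.1475, 0.0884]
tool_rot: [-0.001, 0.998, 0.046, 0.032]
ft_force: [1.3, 1.8, -1.1]
width: -0.0004
```

Request:
{"name": "apply_moves", "arguments": {
  "increments": [
    [-1, -3, 5, 2, 0],
    [-1, -2, 5, 1, 0]
  ]
}}

```text
t: 43.58
eef_pos: [0.504, 0.1425, 0.088]
tool_rot: [-0.005, 0.998, 0.047, 0.038]
ft_force: [1.1, 13.0, 1.3]
width: -0.0001
```

Request:
{"name": "apply_moves", "arguments": {
  "increments": [
    [-1, 0, 4, 0, 0],
    [-1, 0, 4, 0, 0]
  ]
}}

```text
t: 43.82
eef_pos: [0.5052, 0.1422, 0.0892]
tool_rot: [-0.011, 0.998, 0.049, 0.04]
ft_force: [1.4, 7.4, -1.9]
width: 0.0002
```

Request:
{"name": "apply_moves", "arguments": {
  "increments": [
    [-1, -2, 12, 1, 0],
    [-1, -2, 12, 1, 0]
  ]
}}

```text
t: 44.08
eef_pos: [0.5085, 0.1345, 0.0903]
tool_rot: [-0.023, 0.997, 0.053, 0.049]
ft_force: [2.8, 23.0, -5.5]
width: 0.0001
```

```bash
python3 - <<'E'
from plan import *
plan([])
E
```

```text
now t44.08 [0.5085 0.1345 0.0903 0.1045] w0.0001 f [ 2.8 23.  -5.5] tilt [ 0.094  0.051 -0.994]
```

Request:
{"name": "apply_moves", "arguments": {
  "increments": [
    [-1, 0, -15, 0, 0],
    [-1, 0, -10, -10, 0],
    [-1, 0, 0, -40, 0],
    [-1, 0, 0, -40, 0],
    [-1, 0, 50, -10, 0],
    [-1, 0, 60, 0, 0],
    [-1, 0, 60, 0, 0],
    [-1, 0, 60, 0, 0],
    [-1, 0, 60, 0, 0],
    [-1, 0, 0, 0, 0]
  ]
}}

```text
t: 45.32
eef_pos: [0.5252, -0.1436, 0.1878]
tool_rot: [-0.018, 0.997, 0.055, 0.046]
ft_force: [0.5, 0.5, -0.1]
width: 0.0004
```

```bash
python3 - <<'E'
from plan import *
plan([])
T=arm.camera('top');S=arm.camera('scene')
crop(T,200,160,90,75,8,'t23.png');crop(S,200,215,110,100,7,'s23.png')
cv2.imwrite('pics/top23.png',T['img'])
E
```

```text
now t45.33 [ 0.5252 -0.1436  0.1878  0.1096] w0.0004 f [ 0.5  0.5 -0.1] tilt [ 0.09   0.041 -0.995]
```

View pics/t23.png

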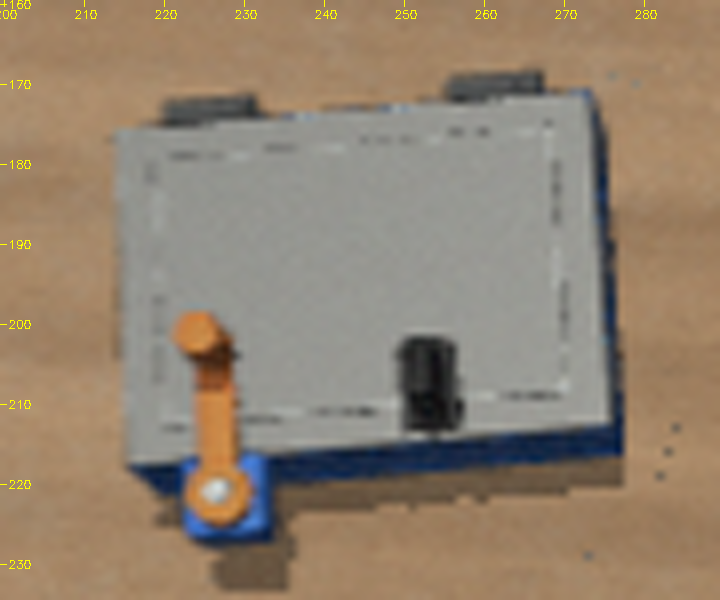

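View pics/s23.png

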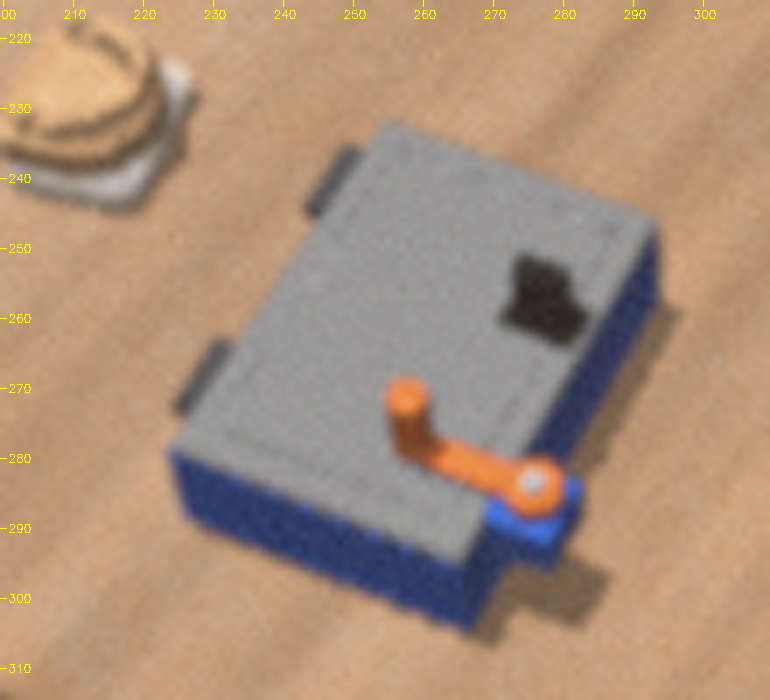

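View pics/top23.png

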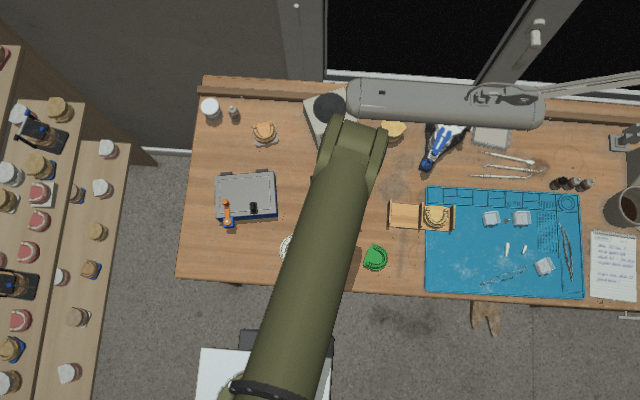

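The knob is now at (224,201) top and (257.7,271) scene, which matches a latch angle of about 0 (predicted (224,201.3) and (258.2,270.7)). The lid outline is as at the start, the yellow cast is still in its bay at (437,216), and the arm is clear of everything.

```bash
python3 - <<'E'
from rig import arm
print(arm.hand_in())
E
```

```text
the job is handed in; nothing more can be done
None
```

The white cast is packed in the case and the job is handed in at about 45 s of the 72 s allowed; no verdict was reported.

**What I did**
- I swung the latch to about 1.8 rad and opened the lid by its tab to about 1.65 rad.
- The rack and case allow different finger directions. So I lifted the white cast from the rack by front and heel, set it on the bench and regripped it across its sides.
- I lowered it into the recess, released it, shut the lid and swung the latch back.

**Last checks**
- **Cast:** before the lid was shut, the scene view showed it flat between the ribs with its teeth to the latch. I could not check it again afterwards, and the arm hid most of it in the top view.
- **Lid:** its outline matches the start pictures in both views, so I take it as shut.
- **Latch:** about 0 rad from both views.
- **Yellow cast:** still in its bay, judged by eye from the top view.
- **Gripper:** clear of everything.

**What did not go to plan**
- **Tool tilt:** the tool leaned 3–6° off vertical during the job and the moves could not correct it.
- **Latch:** the first swing back stopped at about 0.19 rad, so I pushed the knob the rest of the way with closed fingers, at 23 N at the last reading.
- **Lid force:** shutting the lid gave a brief 55 N at the wrist.

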